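# Put the piled-up finishing kit back in its holders

## Robot

A 7-joint arm with a two-finger parallel gripper is mounted at the origin on the work surface. World frame = base frame: x ahead of the robot, y to its left, z up, the work surface at z = 0. Lengths are in m, angles in rad, forces in N, time in s.
With the tool pointing down it reaches from about 0.425 to 0.925 m from the base axis. Payload 6.8 kg.
Tool frame: the origin (TCP) lies between the finger pads; the fingertips stand r.tip_reach ahead of it and the grasp point (between the pads) lies 11 mm behind it (r.tip_reach is the distance from the TCP to the fingertips, in m); z points along the fingers, y is the direction in which the jaws open and shut (so a half turn about z gives the same grasp; the last joint's range is limited). The gripper opens to 85 mm and grips with 20 to 120 N. Pads are 22 mm wide; open, the fingers measure 114 mm over their backs; the gripper's body (76 mm by 85 mm) begins 54 mm behind the grasp point. The pads swing forward as they close: fully open they stand 13 mm farther back than shut.
Start: joints at [-1.408, 0.477, 0.022, 1.555, -0.011, 1.109, -0.083], TCP at [0.181, 0.65, 0.239] pointing down, gripper open.
Joint ranges: [-2.96, 2.96], [-0.34, 2.1], [-1.41, 1.46], [0.24, 2.44], [-1.37, 4.51], [0.17, 1.92], [-2.96, 2.96]. Speed limits (rad/s): [2.39, 2.39, 3.14, 3.14, 3.14, 3.14, 3.14].

## Interface

Orientations are given as a rotation vector (axis times angle).
In Python, from bench import r, eyes, spotter gives the robot as it stands.
- The arm moves only by the tool carry_out, never from a script. Its argument "series" is text: rows parted by semicolons, each of 5 numbers parted by spaces: the shift along the tool's x, y, z in cm, then the turn about the tool's z in rad, then the opening, from 0 (shut) to 1 (fully open). In form: x y z yaw gripper; .... A call has 1 to 8 rows; each row shifts and turns the commanded pose from where the row before left it, along the tool's axes as they then stand; what a row does not reach is not made up. A row lasts 1/8 s, in which the tool goes at most 62.5 mm and 10.7 degrees, less where a joint would pass 70% of its speed; a pose out of reach is approached as far as the arm can. A call with a gripper value outside its range is refused whole. The fingers move at their own pace and stop on an object; "grip_force" is the grip in N (left out, the last holds). Time passes only in rows, so rows that do not move let the fingers close. It gives the time, the measured TCP pose, the force and the opening at its end, in the units of the state.
- r.get_obs(): the state, without advancing time (a new reading comes with each control period).
- eyes.grab_frame(name): name is "side" or "top"; returns a dict with "color" (384x512x3 uint8, blue, green, red), "intrinsics" (3x3 intrinsics, pixels), "R" (3x3) and "t" (3): a world point X has camera coordinates R X + t. Camera axes: x right, y down, z forward; pixel columns grow to the right and rows downward; lengths in m; the calibration is good to about 2 mm. A picture is of the moment at which its call begins. There is no depth.
- r.hand_in(): hands the job in, once; it reports no verdict.
Trained networks look in a picture, given as the dict that the camera call returned (one of the last four; its "shot" number tells which), for a name from the list of things; names that differ only in an ending like _2 or _b are one class to them, and where a whole thing is asked for, a point or a joint stands for the part that bears it (a point fixed in the world has none). Each returns a list of dicts, best first, with "confidence" (0 to 1); they miss things now and then, are a little off and sometimes report something else, mostly with a low value. They report only what shows in the picture. A call takes as long as a camera call. They do not tell look-alikes from the thing itself.
- spotter.search_frame(picture, query): "uv" ([column, row] in pixels, amid what is visible of it).
- spotter.trace(picture, query): "pixels" (384x512 bool, what is visible of it) and "uv" ([column, row] in pixels, amid what is visible of it).
- spotter.mark_of(picture, query): "uv" ([column, row] in pixels: a listed point, or the origin of a listed thing).
The state is a dict: "clock": time; "joints": joint angles; "qvel": joint speeds; "tau": joint torques, N m; "tcp_pos": TCP position; "orientation": TCP orientation; "contact_force": force on the tool from outside, world axes, zero at the start; "moment": the same for the moment, N m; "grip_width": finger opening in m.
Only numpy, scipy, OpenCV 4.12 (cv2) and the standard library are available. Lean on these libraries where they do the work, as an engineer would, in place of code of your own. Each camera call takes 0.05 s, during which the arm holds its last target.

## Task

The finishing kit has been left in one pile on the bench. Take the pile apart from the top, one thing at a time, and set each upright and flat in the recess of the holder cut to its outline: first the dowel, then the tin, then the carton, and last the sanding block, all left in their holders. Tip nothing over, and leave the glue bottle standing where it is.

Things in the scene. Friction and masses are not known exactly. Their poses are not given: they have to be found in the camera images.
- dowel_mid (a point): Short plain wooden dowel standing on the tin, top of the pile: round, 28 mm diameter, 50 mm tall. The point is its centre, half-way up; z is its axis, up.
- tin_mid (a point): Round bare-metal tin, closed, standing on the carton: 46 mm diameter (47 mm at its lid rim), 52 mm tall. The point is its centre, half-way up; z is its axis, up.
- carton_mid (a point): Small closed cardboard carton with a paper tape band, standing on the sanding block: square, 64 x 64 mm, 54 mm tall. The point is its centre, half-way up; x and y are square to its sides, z up.
- sander_mid (a point): Long wooden sanding block with a cork sole, bottom of the pile, standing on the bench: 130 mm along x, 62 mm along y (63 mm over the dark strips on its sides), 50 mm tall. The point is its centre, half-way up; z up.
- small_round_holder_floor (a point): Holder of the dowel: 64 x 64 mm plywood plate 9 mm thick, fixed flat on the bench, with a 4 mm deep, felt-lined (grey) recess in its top: round, 44 mm diameter. This point is at the middle of the recess floor, 5 mm above the bench; z up.
- wide_round_holder_floor (a point): Holder of the tin: 84 x 84 mm plywood plate 9 mm thick, fixed flat on the bench, with a 4 mm deep, felt-lined (grey) recess in its top: round, 62 mm diameter. This point is at the middle of the recess floor, 5 mm above the bench; z up.
- square_holder_floor (a point): Holder of the carton: 100 x 100 mm plywood plate 9 mm thick, fixed flat on the bench, with a 4 mm deep, felt-lined (grey) recess in its top: square, 80 x 80 mm, sides along this point's x and y. This point is at the middle of the recess floor, 5 mm above the bench; z up.
- long_holder_floor (a point): Holder of the sanding block: 164 x 96 mm plywood plate 9 mm thick, fixed flat on the bench, with a 4 mm deep, felt-lined (grey) recess in its top: oblong, 146 mm along this point's x, 78 mm along y. This point is at the middle of the recess floor, 5 mm above the bench; z up.
- glue_mid (a point): White plastic glue bottle, loose, 44 mm diameter, 125 mm tall, standing upright among the holders; to be left alone. The point is its centre, half-way up.
Not all that is in view belongs to the job. What is shaped like the part that bears small_round_holder_floor but green or turquoise is not meant.

How it is judged:
By the outcome, as a careful person would: the job done as asked, in the order asked, and still so for the second after the job is handed in, with the robot touching nothing.
It also fails if it takes over 136 s, if anything falls off the work surface, if the arm or the gripper's body presses on something with over 40 N, if the wrist force passes 120 N, or if a joint passes its speed limit or range.

## Working session

There is one attempt and no reset: what is moved stays moved. The work goes in short steps, Python scripts to look and compute and a tool call to move; the robot and the scene stay as the last step left them, time stands still between calls to the robot, and variables do not carry over. Pictures are saved under pics/ and viewed, and the job is handed in when it is done.

Besides the shell and the picture viewer there is one more tool, called after "Request:" by a JSON object that holds its "fn" and its "kwargs", one argument or row to a line. carry_out: Moves the arm, as the interface text tells. Its arguments: {"type":"object","properties":{"series":{"type":"string"},"grip_force":{"type":"number"}},"required":["series"]}

```bash
ls; mkdir -p pics; cat > h.py <<'E'
from bench import r, eyes, spotter
import numpy as np, cv2
def ray(f,uv):
    K=np.array(f["intrinsics"]);R=np.array(f["R"]);t=np.array(f["t"])
    d=R.T@np.linalg.solve(K,[uv[0],uv[1],1]);return -R.T@t,d
def atz(f,uv,z):
    c,d=ray(f,uv);return c+d*(z-c[2])/d[2]
def proj(f,X):
    p=np.array(f["intrinsics"])@(np.array(f["R"])@np.array(X)+np.array(f["t"]));return p[:2]/p[2]
def tri(fs,uvs):
    A=np.zeros((3,3));b=np.zeros(3)
    for f,u in zip(fs,uvs):
        c,d=ray(f,u);d=d/np.linalg.norm(d);M=np.eye(3)-np.outer(d,d);A+=M;b+=M@c
    return np.linalg.solve(A,b)
E
python3 - <<'E'
from h import *
np.set_printoptions(precision=4,suppress=True)
o=r.get_obs();print(o,r.tip_reach)
fs={}
for n in("side","top"):
    f=eyes.grab_frame(n);fs[n]=f;cv2.imwrite(f"pics/{n}0.png",f["color"])
    c,_=ray(f,(0,0));print(n,c,f["intrinsics"])
    for q in "dowel_mid tin_mid carton_mid sander_mid small_round_holder_floor wide_round_holder_floor square_holder_floor long_holder_floor glue_mid".split():
        print(q,[(np.round(a["uv"],1).tolist(),round(a["confidence"],2)) for a in spotter.mark_of(f,q)])
E
```

```text
pics
{'clock': 0.0, 'joints': array([-1.4081,  0.4778,  0.0223,  1.5565, -0.0115,  1.1093, -0.0831]), 'qvel': array([-0.0003, -0.0018,  0.0016,  0.0008, -0.001 ,  0.0001, -0.0002]), 'tau': array([  0.0005, -59.6449,   1.6084, -28.1198,   0.0126,   0.0095,
         0.    ]), 'tcp_pos': array([0.1804, 0.6498, 0.2383]), 'orientation': array([-0.4239, -3.1127,  0.003 ]), 'contact_force': array([-0.1773,  0.1434, -0.1498]), 'moment': array([0.0069, 0.0002, 0.0155]), 'grip_width': 0.08537828207919018} 0.008
side [0.3137 0.6804 0.7918] [[374.9479   0.     252.3316]
 [  0.     374.9479 189.62  ]
 [  0.       0.       1.    ]]
dowel_mid [([166.5, 213.7], 0.72)]
tin_mid [([175.1, 231.6], 0.85)]
carton_mid [([177.2, 243.7], 0.73), ([167.2, 214.1], 0.19)]
sander_mid [([184.5, 253.4], 0.82)]
small_round_holder_floor [([232.4, 377.7], 0.9), ([237.4, 315.6], 0.86), ([302.0, 335.6], 0.65)]
wide_round_holder_floor [([226.9, 159.1], 0.91), ([167.3, 214.1], 0.59), ([258.1, 206.5], 0.4)]
square_holder_floor [([259.3, 207.5], 0.88)]
long_holder_floor [([181.9, 251.9], 0.74), ([298.0, 154.3], 0.72)]
glue_mid [([197.2, 182.7], 0.83)]
top [0.371  0.0373 1.116 ] [[350.6036   0.     251.5699]
 [  0.     350.6036 196.5464]
 [  0.       0.       1.    ]]
dowel_mid [([195.0, 139.9], 0.46)]
tin_mid [([196.0, 143.3], 0.71)]
carton_mid [([199.6, 149.2], 0.87)]
sander_mid [([207.5, 153.4], 0.89), ([272.7, 195.9], 0.29)]
small_round_holder_floor [([166.5, 253.5], 0.87), ([130.7, 213.7], 0.69), ([169.3, 209.1], 0.55)]
wide_round_holder_floor [([331.6, 155.5], 0.96)]
square_holder_floor [([273.2, 198.8], 0.67)]
long_holder_floor [([362.0, 231.5], 0.8)]
glue_mid [([199.4, 145.4], 0.31)]
```

View pics/side0.png

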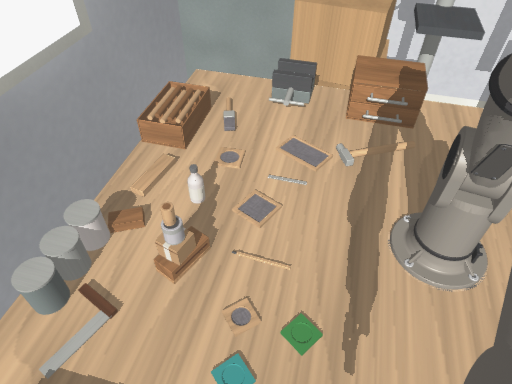

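View pics/top0.png

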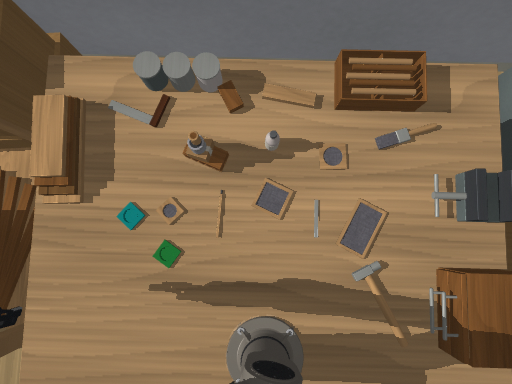

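```bash
cat > look.py <<'E'
from h import *
def pics(tag):
    fs={}
    for n in("side","top"):
        f=eyes.grab_frame(n);fs[n]=f;cv2.imwrite(f"pics/{n}{tag}.png",f["color"])
    return fs
def crop(f,c,w,h,s,name):
    x,y=int(c[0]-w/2),int(c[1]-h/2);x=max(x,0);y=max(y,0)
    im=f["color"][y:y+h,x:x+w];cv2.imwrite(name,cv2.resize(im,None,fx=s,fy=s,interpolation=cv2.INTER_CUBIC));return x,y
E
python3 - <<'E'
from look import *
np.set_printoptions(precision=4,suppress=True)
fs=pics("1");s,t=fs["side"],fs["top"]
for X in([0,0,0],[.18,.65,.238],[.5,0,0],[.5,.3,0]):print(X,proj(s,X),proj(t,X))
for n,a,b,z in[("small",(237.4,315.6),(169.3,209.1),.005),("wide",(226.9,159.1),(331.6,155.5),.005),("sq",(259.3,207.5),(273.2,198.8),.005),("long",(298,154.3),(362,231.5),.005),("dowel",(166.5,213.7),(195,139.9),.181),("tin",(175.1,231.6),(196,143.3),.13),("carton",(177.2,243.7),(199.6,149.2),.077),("sander",(184.5,253.4),(207.5,153.4),.025),("glue",(197.2,182.7),(272,140),.0625)]:
    print(n,atz(s,a,z),atz(t,b,z),tri([s,t],[a,b]))
crop(t,(205,150),80,60,10,"pics/c_t1.png");crop(s,(178,235),110,82,7,"pics/c_s1.png")
crop(t,(160,225),110,82,7,"pics/c_t2.png")
E
```

```text
[0, 0, 0] [435.6733 248.9223] [264.6415 354.5471]
[0.18, 0.65, 0.238] [381.3091 570.8511] [  4.5024 303.874 ]
[0.5, 0, 0] [249.1557 210.8794] [268.0845 192.1417]
[0.5, 0.3, 0] [214.3816 305.9487] [174.718 189.864]
small [0.442 0.311 0.005] [0.4374 0.3131 0.005 ] [0.4393 0.3125 0.0088]
wide [ 0.627  -0.1922  0.005 ] [ 0.623  -0.2014  0.005 ] [ 0.6281 -0.2032 -0.0049]
sq [ 0.4745 -0.0156  0.005 ] [ 0.4785 -0.0165  0.005 ] [ 0.4767 -0.0169  0.0035]
long [ 0.4099 -0.2769  0.005 ] [ 0.3822 -0.2974  0.005 ] [ 0.3972 -0.3008 -0.0128]
dowel [0.6274 0.2103 0.181 ] [0.6177 0.2085 0.181 ] [0.6226 0.21   0.1806]
tin [0.613  0.2152 0.13  ] [0.6213 0.2145 0.13  ] [0.6179 0.2139 0.1281]
carton [0.6179 0.2102 0.077 ] [0.6168 0.2124 0.077 ] [0.6164 0.212  0.0797]
sander [0.611  0.1987 0.025 ] [0.6161 0.1955 0.025 ] [0.6151 0.1957 0.02  ]
glue [ 0.6533 -0.0097  0.0625] [ 0.6541 -0.0065  0.0625] [ 0.6525 -0.0065  0.0659]
```

View pics/c_t1.png

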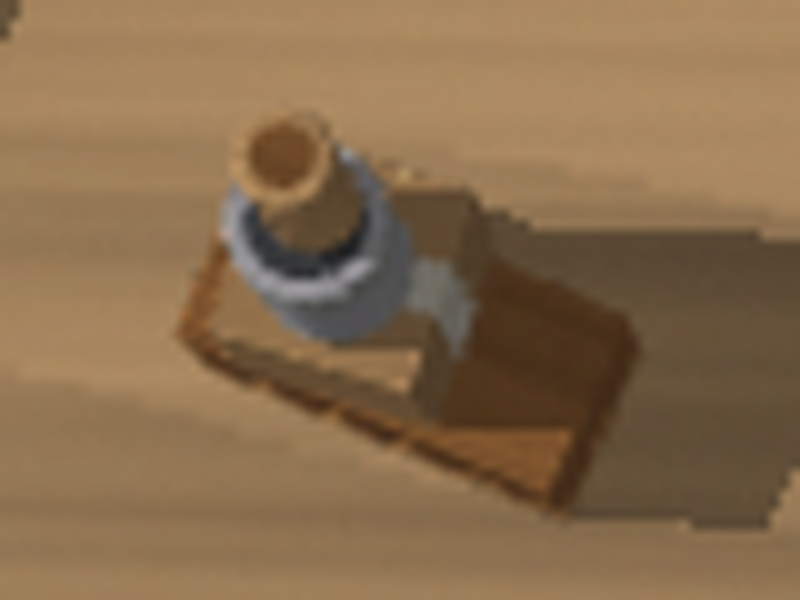

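View pics/c_s1.png

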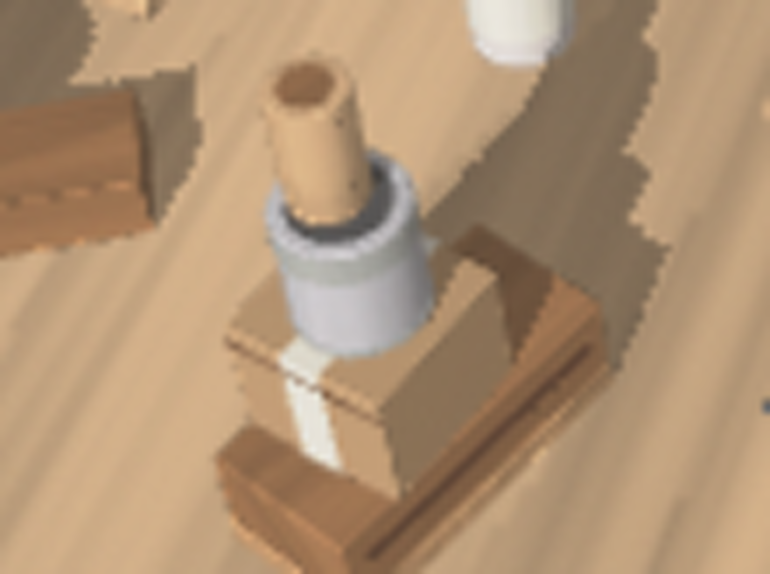

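View pics/c_t2.png

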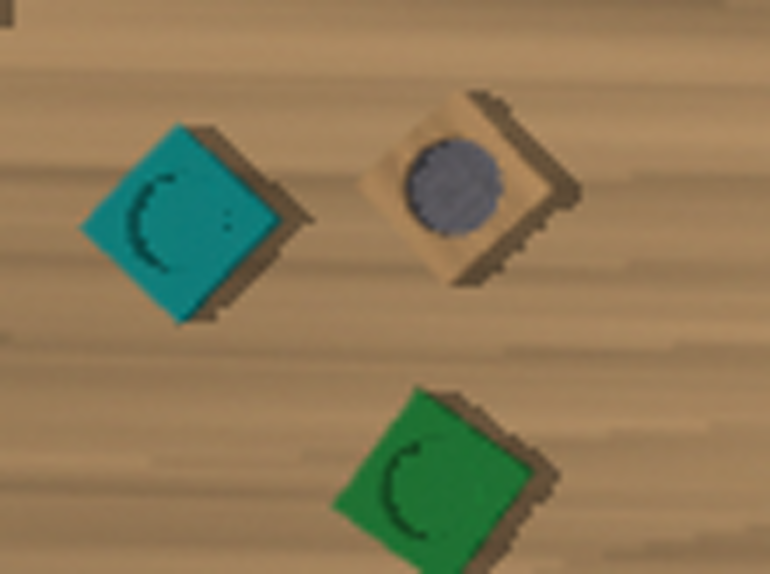

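The dowel's holder has three look-alikes: turquoise (130,214), green (166,253) and plywood with a grey recess (169,209). The enlarged crop confirms the plywood one is meant, since the other two are coloured. The stack reads dowel, tin, carton, sander at about (0.62, 0.21). Next I fit the poses.

```bash
cat > fit.py <<'E'
from look import *
from scipy.optimize import minimize
from scipy.spatial.transform import Rotation
SS=8
def cyl(d,z0,z1):
    a=np.linspace(0,2*np.pi,40)[:-1];c=np.c_[np.cos(a),np.sin(a)]*d/2
    return np.r_[np.c_[c,0*a+z0],np.c_[c,0*a+z1]]
def box(l,w,z0,z1): return np.array([[sx*l/2,sy*w/2,z] for sx in(1,-1) for sy in(1,-1) for z in(z0,z1)])
def place(P,p):
    th=p[2] if len(p)>2 else 0
    R=np.array([[np.cos(th),-np.sin(th)],[np.sin(th),np.cos(th)]])
    return np.c_[P[:,:2]@R.T+p[:2],P[:,2]]
def hull(f,P,o,w,h):
    uv=np.array([proj(f,X) for X in P]);q=((uv-o+.5)*SS*16-8).round().astype(np.int32)
    m=np.zeros((h*SS,w*SS),np.uint8);cv2.fillConvexPoly(m,cv2.convexHull(q),1,shift=4)
    return m
def fit(frames,masks,P,p0,occ=()):
    ctx=[]
    for f,m in zip(frames,masks):
        uv=np.array([proj(f,X) for X in place(P,p0)]);lo=np.floor(uv.min(0)).astype(int)-8;hi=np.ceil(uv.max(0)).astype(int)+8
        lo=np.maximum(lo,0);hi=np.minimum(hi,[512,384])
        w,h=hi-lo;oc=np.zeros((h*SS,w*SS),np.uint8)
        for O in occ: oc|=hull(f,O,lo,w,h)
        ctx.append((f,m[lo[1]:hi[1],lo[0]:hi[0]].astype(float),lo,w,h,oc))
    def cost(p):
        s=0
        for f,m,lo,w,h,oc in ctx:
            k=hull(f,place(P,p),lo,w,h)&(1-oc)
            s+=np.abs(k.reshape(h,SS,w,SS).mean((1,3))-m).sum()/max(m.sum(),1)
        return s
    p0=np.array(p0,float);sc=np.array([.006,.006,.15][:len(p0)])
    sim=np.r_[[p0],[p0+np.eye(len(p0))[i]*sc[i] for i in range(len(p0))]]
    o=minimize(cost,p0,method="Nelder-Mead",options=dict(initial_simplex=sim,xatol=1e-4,fatol=1e-4))
    return o.x,o.fun
def mask(f,q,near):
    c=[a for a in spotter.trace(f,q)]
    c=[a for a in c if np.hypot(*(np.array(a["uv"])-near))<15]
    return (c[0]["pixels"],c[0]["confidence"],c[0]["uv"]) if c else None
E
python3 - <<'E'
from fit import *
np.set_printoptions(precision=4,suppress=True)
fs=pics("2");F=[fs["side"],fs["top"]]
D=dict(dowel=(cyl(.028,.156,.206),[.622,.21]),tin=(cyl(.046,.104,.156),[.618,.214]),carton=(box(.064,.064,.05,.104),[.617,.212,-.4]),sander=(box(.13,.062,0,.05),[.615,.196,1.2]),
small=(box(.064,.064,0,.009),[.44,.312,.785]),wide=(box(.084,.084,0,.009),[.625,-.2,0]),square=(box(.1,.1,0,.009),[.477,-.016,-.4]),long=(box(.164,.096,0,.009),[.39,-.29,.5]))
nm=dict(dowel="dowel_mid",tin="tin_mid",carton="carton_mid",sander="sander_mid",small="small_round_holder_floor",wide="wide_round_holder_floor",square="square_holder_floor",long="long_holder_floor")
occ=[]
vis=[f["color"].copy() for f in F]
for k,(P,p0) in D.items():
    zc=P[:,2].mean();ms=[];use=[]
    for f in F:
        uv=proj(f,np.r_[p0[:2],zc]);m=mask(f,nm[k],uv)
        if m: ms.append(m[0]);use.append(f)
        else: print(k,"no mask",f["shot"])
    oc=occ if k in("dowel","tin","carton","sander") else []
    if not use: continue
    starts=[p0] if len(p0)==2 else [p0[:2]+[a] for a in np.arange(0,3.14 if k in("long","sander") else 1.57,.39)]
    def best(u,m): return min((fit(u,m,P,s,oc) for s in starts),key=lambda a:a[1])
    p,c=best(use,ms);print(k,p,round(c,3),[int(m.sum()) for m in ms])
    for f,m in zip(use,ms): print("   ",*best([f],[m]))
    if k in("dowel","tin","carton"):occ.append(place(P,p))
    for f,v in zip(F,vis):
        q=cv2.convexHull(np.array([proj(f,X) for X in place(P,p)]).astype(np.float32))
        v[:]=v; cv2.polylines(v,[np.round(q).astype(int)],True,(0,0,255),1)
cv2.imwrite("pics/ov_s.png",vis[0]);cv2.imwrite("pics/ov_t.png",vis[1])
E
```

```text
dowel no mask 6
dowel [0.6259 0.2086] 0.084 [317]
    [0.6259 0.2086] 0.08369479495268138
tin [0.6213 0.212 ] 0.519 [451, 131]
    [0.621 0.211] 0.09329961197339245
    [0.6225 0.2141] 0.37333015267175573
carton [ 0.6209  0.2116 -0.2677] 0.32 [806, 281]
    [0.6215 0.2107 1.2952] 0.10737825682382134
    [ 0.6206  0.2123 -0.2757] 0.20156806049822065
sander [0.6158 0.2003 1.1662] 0.254 [979, 420]
    [0.6156 0.1979 1.1822] 0.11683238636363637
    [0.6158 0.2004 4.3073] 0.13151041666666666
small no mask 6
small [0.4343 0.3103 0.7695] 0.066 [819]
    [0.4343 0.3103 0.7695] 0.06610576923076923
wide [ 0.622  -0.2038  0.0741] 0.165 [455, 695]
    [ 0.6229 -0.2048  1.6429] 0.11641483516483517
    [ 0.6218 -0.2036  0.0772] 0.0441771582733813
square [ 0.4816 -0.013   1.1441] 0.112 [1071, 1040]
    [ 0.4818 -0.014   1.1345] 0.047867063492063495
    [ 0.481  -0.0119  1.141 ] 0.054447115384615385
long [ 0.3945 -0.2949  2.6845] 0.095 [1017, 1587]
    [ 0.3944 -0.2956  2.6906] 0.04707551826258638
    [ 0.394  -0.2938  2.6864] 0.041591431385423504
```

```bash
python3 - <<'E'
import cv2
a=cv2.imread("pics/ov_s.png")[190:290,130:220];b=cv2.imread("pics/ov_t.png")[120:180,165:245]
a=cv2.resize(a,(395,440));b=cv2.resize(b,(400,300))
b=cv2.copyMakeBorder(b,0,140,0,0,0);cv2.imwrite("pics/ov1.png",cv2.hconcat([a,b]))
E
```

```text
(no output)
```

View pics/ov1.png

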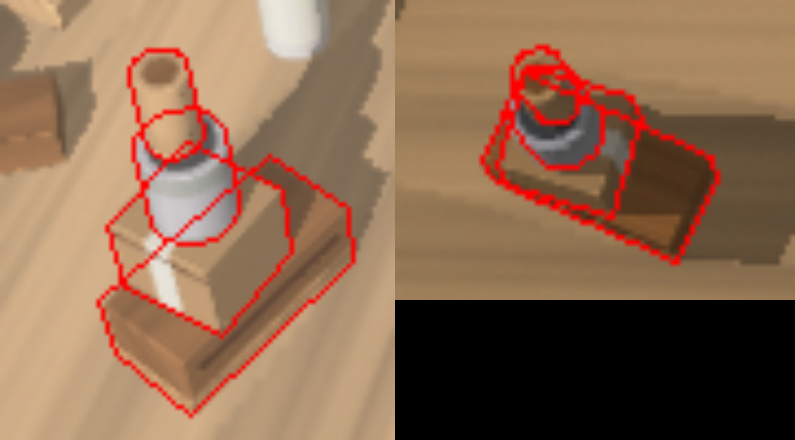

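View pics/ov_t.png

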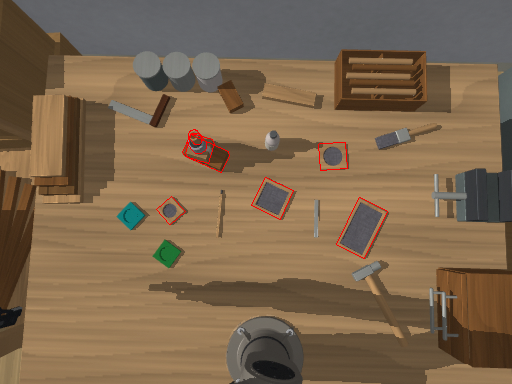

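```bash
cat > plan.py <<'E'
from h import *
from scipy.spatial.transform import Rotation
def plan(x,y,z,jaw=None):
    o=r.get_obs();R=Rotation.from_rotvec(o["orientation"]).as_matrix();p=np.array(o["tcp_pos"])
    ja=np.arctan2(R[1,1],R[0,1]);dy=0
    print("t %.2f tcp"%o["clock"],p.round(4),"jaw %.3f"%ja,"tilt %.3f"%np.hypot(R[0,2],R[1,2]),"F",np.round(o["contact_force"],1),"w %.4f"%o["grip_width"],"q7 %.2f"%o["joints"][6])
    d=np.array([x,y,z])-p
    print("shift now (cm)",(R.T@d*100).round(2),"len",(np.linalg.norm(d)*100).round(1))
    if jaw is not None:
        w=(ja-jaw+np.pi/2)%np.pi-np.pi/2 # tool turn positive lowers world angle
        R2=R@Rotation.from_rotvec([0,0,w]).as_matrix()
        print("turn %.3f"%w,"then shift",(R2.T@d*100).round(2))
E
python3 -c "
from plan import *
plan(.6245,.2095,.27)"
```

```text
t 2.00 tcp [0.1805 0.6504 0.2393] jaw 1.300 tilt 0.000 F [-0.2  0.4 -0.3] w 0.0854 q7 -0.08
shift now (cm) [-54.57 -30.61  -3.07] len 62.6
```

Request:
{"fn": "carry_out", "kwargs": {
  "series": "-4.5 -2.5 -0.3 0 1;-4.5 -2.5 -0.3 0 1;-4.5 -2.5 -0.3 0 1;-4.5 -2.5 -0.3 0 1;-4.5 -2.5 -0.3 0 1;-4.5 -2.5 -0.3 0 1;-4.5 -2.5 -0.3 0 1;-4.5 -2.5 -0.3 0 1",
  "grip_force": 40
}}

```text
clock: 3.0
tcp_pos: [0.475, 0.3602, 0.2637]
orientation: [0.424, 3.113, 0.001]
contact_force: [0.4, 0.4, 0.8]
grip_width: 0.0856
```

```bash
python3 -c "
from plan import *
plan(.6245,.2095,.27)"
```

```text
t 3.00 tcp [0.475  0.3602 0.2637] jaw 1.300 tilt 0.001 F [0.4 0.4 0.8] w 0.0856 q7 0.60
shift now (cm) [-18.43 -10.52  -0.63] len 21.2
```

Request:
{"fn": "carry_out", "kwargs": {
  "series": "-4.6 -2.6 0 0 1;-4.6 -2.6 0 0 1;-4.6 -2.6 0 0 1;-4.6 -2.6 0 0 1;0 0 0 0 1"
}}

```text
clock: 3.62
tcp_pos: [0.6264, 0.2062, 0.2633]
orientation: [0.437, 3.109, -0.004]
contact_force: [-0.8, 0.3, -0.0]
grip_width: 0.0854
```

```bash
python3 -c "
from plan import *
from look import *
plan(.6245,.2095,.177)
fs=pics('3');s,t=fs['side'],fs['top']
crop(t,(205,150),80,60,5,'pics/a.png');crop(s,(178,225),100,75,5,'pics/b.png')
a=cv2.imread('pics/a.png');b=cv2.resize(cv2.imread('pics/b.png'),(400,300));cv2.imwrite('pics/ab3.png',cv2.hconcat([a,b]))
"
```

```text
t 3.62 tcp [0.6264 0.2062 0.2633] jaw 1.292 tilt 0.003 F [-0.8  0.3 -0. ] w 0.0854 q7 0.97
shift now (cm) [0.3  0.29 8.63] len 8.6
```

View pics/ab3.png

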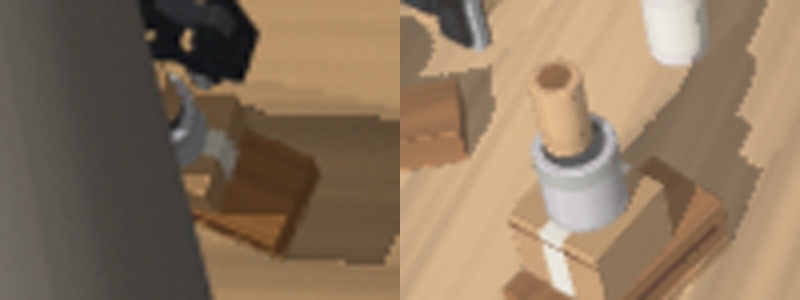

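```bash
python3 -c "
from look import *
f=eyes.grab_frame('side');x=r.get_obs()['tcp_pos'];print(x,proj(f,x),proj(f,x-[0,0,.008]),proj(f,[.6245,.2095,.206]))
crop(f,(150,180),130,98,6,'pics/b4.png')
"
```

```text
[0.6227769  0.21301073 0.26308178] [161.67859202 187.96995046] [162.33602071 190.79075708] [166.09846319 205.86390054]
```

View pics/b4.png

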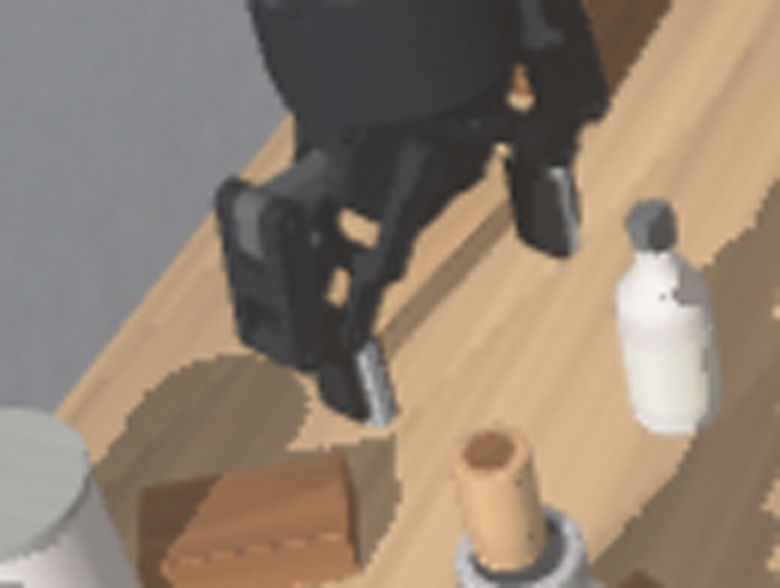

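```bash
python3 -c "
from plan import *
plan(.6245,.2095,.178)"
```

```text
t 3.77 tcp [0.6228 0.213  0.2631] jaw 1.301 tilt 0.001 F [ 0.4  0.1 -0. ] w 0.0852 q7 0.97
shift now (cm) [-0.27 -0.3   8.51] len 8.5
```

Request:
{"fn": "carry_out", "kwargs": {
  "series": "0 0 2 0 1;0 0 2 0 1;0 0 1 0 1;0 0 0 0 1;0 0 0 0 1"
}}

```text
clock: 4.4
tcp_pos: [0.6237, 0.2125, 0.2142]
orientation: [0.423, 3.112, 0.001]
contact_force: [-0.2, 0.2, 0.4]
grip_width: 0.0853
```

```bash
python3 -c "
from plan import *
plan(.6245,.2095,.178)"
```

```text
t 4.40 tcp [0.6237 0.2125 0.2142] jaw 1.301 tilt 0.001 F [-0.2  0.2  0.4] w 0.0853 q7 0.97
shift now (cm) [-0.15 -0.27  3.62] len 3.6
```

Request:
{"fn": "carry_out", "kwargs": {
  "series": "-0.15 -0.27 1.8 0 1;0 0 1.8 0 1;0 0 0 0 0.6;0 0 0 0 0.4;0 0 0 0 0;0 0 0 0 0;0 0 0 0 0;0 0 0 0 0"
}}

```text
clock: 5.4
tcp_pos: [0.6246, 0.2091, 0.178]
orientation: [0.424, 3.112, 0.001]
contact_force: [0.1, -0.6, 4.8]
grip_width: 0.0268
```

```bash
python3 -c "
from plan import *
from look import *
plan(.6245,.2095,.178)
f=eyes.grab_frame('side')
crop(f,(165,210),130,98,6,'pics/b5.png')
"
```

```text
t 5.40 tcp [0.6246 0.2091 0.178 ] jaw 1.300 tilt 0.001 F [ 0.1 -0.6  4.8] w 0.0268 q7 0.99
shift now (cm) [ 0.02  0.03 -0.  ] len 0.0
```

View pics/b5.png

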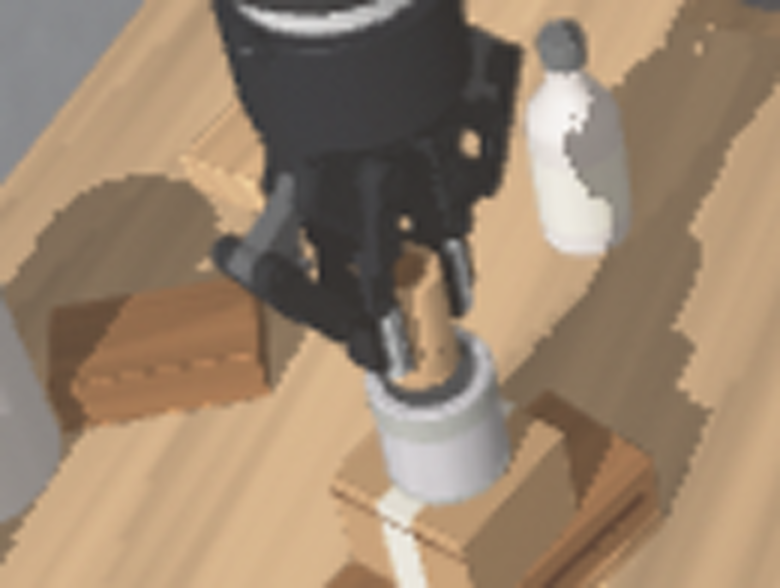

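Dowel held at 27 mm, with nothing below disturbed. Lifting.

Request:
{"fn": "carry_out", "kwargs": {
  "series": "0 0 -0.5 0 0;0 0 -1.5 0 0;0 0 -3 0 0;0 0 -3 0 0;0 0 0 0 0"
}}

```text
clock: 6.08
tcp_pos: [0.6257, 0.2093, 0.2608]
orientation: [0.424, 3.108, 0.005]
contact_force: [-0.2, 0.4, -0.6]
grip_width: 0.0268
```

```bash
python3 -c "
from plan import *
plan(.436,.311,.12)"
```

```text
t 6.08 tcp [0.6257 0.2093 0.2608] jaw 1.300 tilt 0.006 F [-0.2  0.4 -0.6] w 0.0268 q7 0.97
shift now (cm) [21.06  4.67 14.01] len 25.7
```

Request:
{"fn": "carry_out", "kwargs": {
  "series": "3.5 0.8 0 0 0;3.5 0.8 0 0 0;3.5 0.8 2 0 0;3.5 0.8 4 0 0;3.5 0.8 4 0 0;3.5 0.8 4 0 0;0 0 0 0 0;0 0 0 0 0"
}}

```text
clock: 7.08
tcp_pos: [0.4352, 0.3111, 0.1174]
orientation: [0.424, 3.112, -0.0]
contact_force: [0.3, 1.0, -0.3]
grip_width: 0.0271
```

```bash
python3 -c "
from fit import *
from plan import *
plan(.436,.311,.027)
f=eyes.grab_frame('side')
crop(f,(235,300),130,98,6,'pics/b6.png')
m=mask(f,'small_round_holder_floor',proj(f,[.436,.311,.005]));print(m and (m[1],m[2]))
P=box(.064,.064,0,.009)
for q in spotter.mark_of(f,'small_round_holder_floor'):print(q['uv'],q['confidence'],atz(f,q['uv'],.005))
for q in spotter.mark_of(f,'dowel_mid')[:2]:print(q['uv'],q['confidence'],atz(f,q['uv'],.123),proj(f,[.436,.311,.123]))
t=eyes.grab_frame('top')
for q in spotter.trace(t,'small_round_holder_floor'):print('top',q['uv'],q['confidence'],q['pixels'].sum(),atz(t,q['uv'],.007))
"
```

```text
t 7.08 tcp [0.4352 0.3111 0.1174] jaw 1.300 tilt 0.000 F [ 0.3  1.  -0.3] w 0.0271 q7 0.64
shift now (cm) [-0.08  0.01  9.04] len 9.0
(0.92, [235.8, 318.0])
[237.5, 317.1] 0.89 [0.44075476 0.31427915 0.005     ]
[302.0, 335.2] 0.83 [0.29598922 0.31745645 0.005     ]
[232.3, 374.0] 0.59 [0.41671092 0.43139792 0.005     ]
[182.1, 254.4] 0.61 [0.57695891 0.26406047 0.123     ] [238.93956413 288.62246345]
[240.4, 289.7] 0.56 [0.43251869 0.31254095 0.123     ] [238.93956413 288.62246345]
top [167.4, 251.5] 0.81 390 [0.30400353 0.31199062 0.007     ]
top [170.9, 203.4] 0.58 248 [0.45555673 0.30843835 0.007     ]
```

View pics/b6.png

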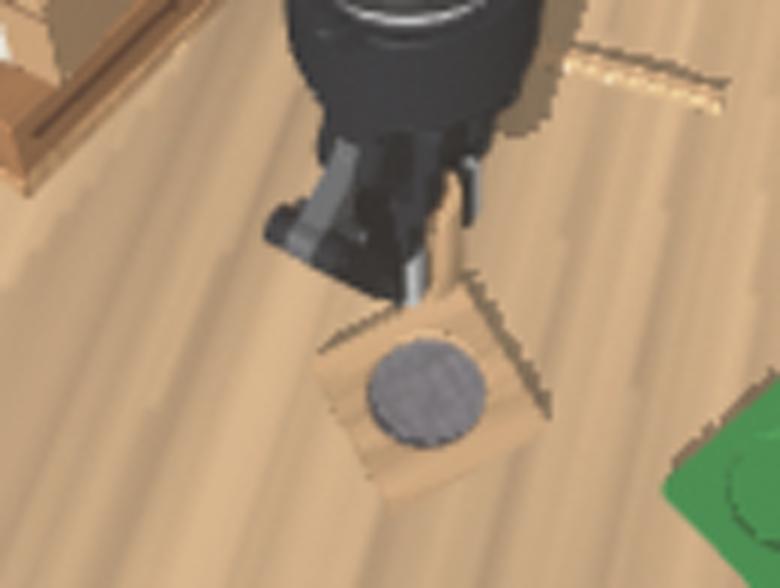

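```bash
python3 -c "
from plan import *
f=eyes.grab_frame('side');t=eyes.grab_frame('top')
for uv in((241.0,316.2),(241.4,315.8)):print(atz(f,uv,.005))
for dx in((0,0),):print(proj(f,[.436,.311,.005]),proj(t,[.436,.311,.005]))
print(atz(t,(105+453/7.-.4,184+188/7.-.4),.005))
"
```

```text
[0.43386497 0.31023695 0.005     ]
[0.4332697  0.30910445 0.005     ]
[239.97879084 316.2766903 ] [169.94665633 209.55676479]
[0.43308396 0.31287418 0.005     ]
```

Request:
{"fn": "carry_out", "kwargs": {
  "series": "0.1 -0.1 2.5 0 0;0 0 2.5 0 0;0 0 2 0 0;0 0 1 0 0;0 0 0.6 0 0;0 0 0.3 0 0;0 0 0 0 0"
}}

```text
clock: 8.35
tcp_pos: [0.4336, 0.3109, 0.0286]
orientation: [0.424, 3.112, 0.001]
contact_force: [-0.2, 0.4, -0.1]
grip_width: 0.027
```

```bash
python3 -c "
from plan import *
from look import *
plan(.434,.3105,.027)
f=eyes.grab_frame('side')
crop(f,(235,300),130,98,6,'pics/b7.png')"
```

```text
t 8.35 tcp [0.4336 0.3109 0.0286] jaw 1.300 tilt 0.001 F [-0.2  0.4 -0.1] w 0.0270 q7 0.66
shift now (cm) [-0.05 -0.02  0.16] len 0.2
```

View pics/b7.png

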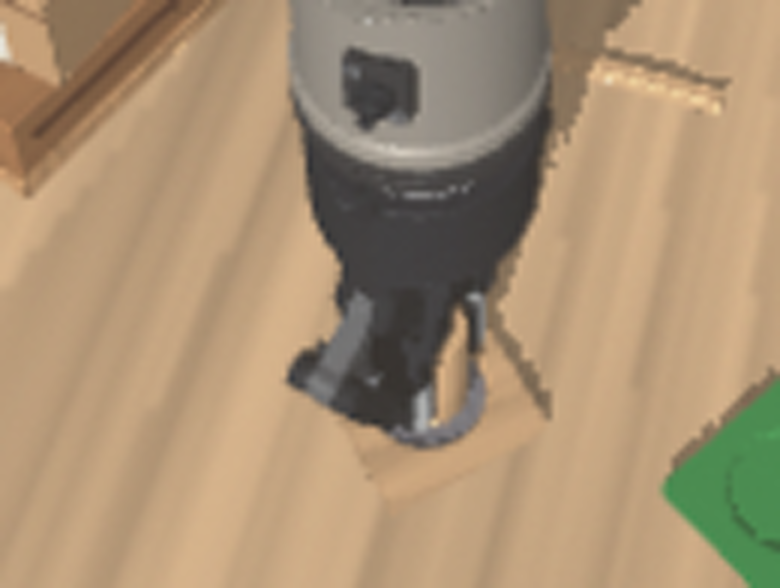

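Request:
{"fn": "carry_out", "kwargs": {
  "series": "0 0 0.1 0 0;0 0 0.1 0 0;0 0 0 0 0"
}}

```text
clock: 8.78
tcp_pos: [0.4336, 0.3109, 0.0269]
orientation: [0.424, 3.113, 0.001]
contact_force: [-1.5, -0.9, 5.0]
grip_width: 0.0272
```

Contact on the floor at 5 N. Opening.

Request:
{"fn": "carry_out", "kwargs": {
  "series": "0 0 0 0 0.35;0 0 0 0 0.45;0 0 0 0 0.6;0 0 0 0 0.8;0 0 0 0 1;0 0 0 0 1;0 0 -2 0 1;0 0 -3 0 1"
}}

```text
clock: 9.78
tcp_pos: [0.4327, 0.3102, 0.0761]
orientation: [-0.424, -3.111, 0.003]
contact_force: [0.5, 0.1, -0.8]
grip_width: 0.0857
```

Request:
{"fn": "carry_out", "kwargs": {
  "series": "0 0 -4 0 1;0 0 -4 0 1;0 0 -4 0 1;0 0 0 0 1"
}}

```text
clock: 10.28
tcp_pos: [0.435, 0.312, 0.1995]
orientation: [0.424, 3.109, 0.008]
contact_force: [0.3, -0.2, -0.3]
grip_width: 0.0855
```

```bash
python3 -c "
from plan import *
from look import *
plan(.621,.211,.22)
fs=pics('8');f=fs['side']
crop(f,(235,300),130,98,6,'pics/b8.png')"
```

```text
t 10.28 tcp [0.435  0.312  0.1995] jaw 1.300 tilt 0.007 F [ 0.3 -0.2 -0.3] w 0.0855 q7 0.62
shift now (cm) [-20.63  -4.74  -2.01] len 21.3
```

View pics/b8.png

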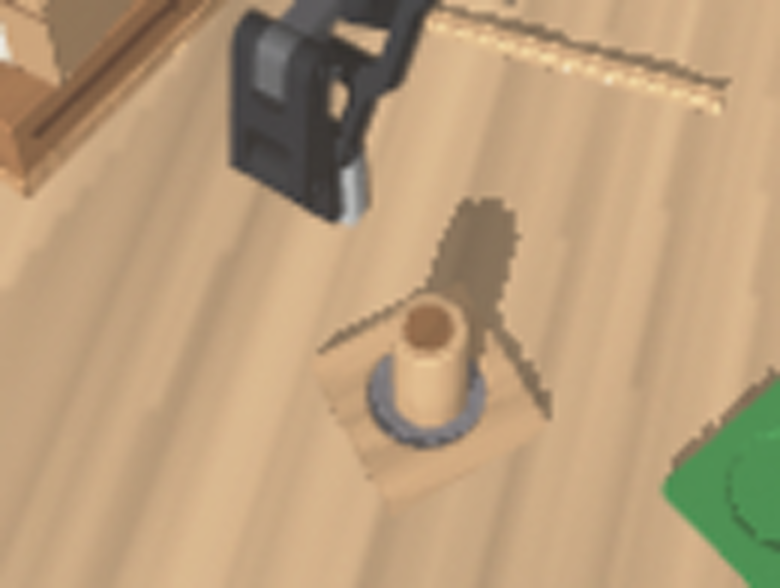

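View pics/top8.png

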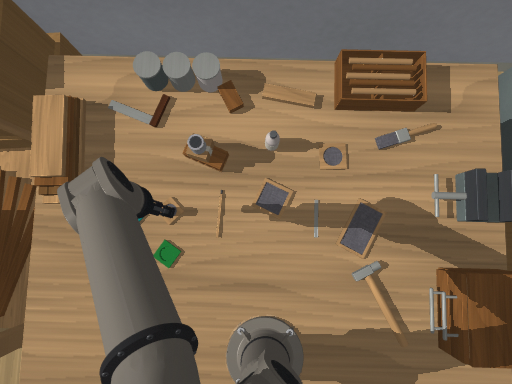

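```bash
cat > refit.py <<'E'
from fit import *
import sys
np.set_printoptions(precision=4,suppress=True)
D=dict(tin=(cyl(.046,.104,.156),[.621,.212]),carton=(box(.064,.064,.05,.104),[.621,.212,-.27]),sander=(box(.13,.062,0,.05),[.616,.199,1.17]))
def go(names,tag):
    fs=pics(tag);F=[fs["side"],fs["top"]];occ=[]
    for k in names:
        P,p0=D[k];ms=[];use=[]
        for f in F:
            for tr in range(2):
                m=mask(f,k+"_mid",proj(f,np.r_[p0[:2],P[:,2].mean()]))
                if m:break
            if m: ms.append(m[0]);use.append(f)
        if not use: print(k,"none");continue
        p,c=fit(use,ms,P,p0,occ);print(k,p,round(c,3),[int(m.sum()) for m in ms])
        for f,m in zip(use,ms): print("   ",*fit([f],[m],P,p0,occ))
        occ.append(place(P,p))
    return fs
E
python3 - <<'E'
from refit import *
fs=go(["tin","carton","sander"],"9")
t=fs["top"];s=fs["side"];print(crop(t,(205,150),80,60,10,"pics/c9.png"))
E
```

```text
tin [0.6192 0.2114] 0.225 [529, 263]
    [0.621  0.2088] 0.08719281663516068
    [0.6187 0.2126] 0.09386882129277567
carton [ 0.6213  0.2107 -0.2639] 0.214 [760, 316]
    [ 0.6223  0.2093 -0.2404] 0.07726151315789474
    [ 0.6211  0.2108 -0.2721] 0.1281645569620253
sander [0.6154 0.1994 1.1585] 0.262 [990, 426]
    [0.6166 0.1989 1.1868] 0.1087594696969697
    [0.6148 0.1999 1.1606] 0.13501320422535212
(165, 120)
```

View pics/c9.png

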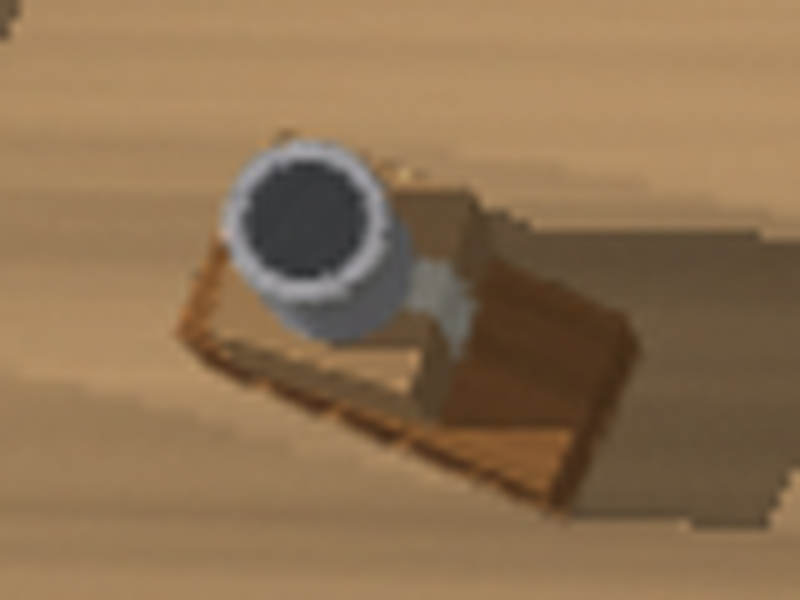

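Request:
{"fn": "carry_out", "kwargs": {
  "series": "-3.4 -0.8 -0.5 0 1;-3.4 -0.8 -0.5 0 1;-3.4 -0.8 -0.5 0 1;-3.4 -0.8 0 0 1;-3.4 -0.8 0 0 1;-3.4 -0.7 0 0 1;0 0 0 0 1;0 0 0 0 1"
}}

```text
clock: 11.78
tcp_pos: [0.6167, 0.2113, 0.2108]
orientation: [-0.423, -3.112, 0.0]
contact_force: [-0.4, 0.4, -0.0]
grip_width: 0.0855
```

```bash
python3 -c "
from plan import *
plan(.6195,.2115,.126)"
```

```text
t 11.78 tcp [0.6167 0.2113 0.2108] jaw 1.300 tilt 0.001 F [-0.4  0.4 -0. ] w 0.0855 q7 0.98
shift now (cm) [-0.28  0.1   8.48] len 8.5
```

Request:
{"fn": "carry_out", "kwargs": {
  "series": "-0.28 0.1 0 0 1;0 0 2 0 1;0 0 2 0 1;0 0 2 0 1;0 0 1.5 0 1;0 0 1 0 1;0 0 0 0 1;0 0 0 0 0.8"
}}

```text
clock: 12.78
tcp_pos: [0.6209, 0.2111, 0.1269]
orientation: [0.424, 3.112, 0.001]
contact_force: [0.4, -0.5, -0.3]
grip_width: 0.0699
```

Request:
{"fn": "carry_out", "kwargs": {
  "series": "0 0 0 0 0.65;0 0 0 0 0.5;0 0 0 0 0;0 0 0 0 0;0 0 0 0 0;0 0 0 0 0"
}}

```text
clock: 13.52
tcp_pos: [0.621, 0.2113, 0.1272]
orientation: [0.424, 3.112, 0.001]
contact_force: [-0.5, 0.3, 5.9]
grip_width: 0.0457
```

```bash
python3 -c "
from plan import *
from look import *
plan(.6195,.2115,.126)
f=eyes.grab_frame('side')
crop(f,(170,220),130,98,6,'pics/b10.png')
"
```

```text
t 13.53 tcp [0.621  0.2113 0.1272] jaw 1.300 tilt 0.002 F [-0.5  0.3  5.9] w 0.0457 q7 1.00
shift now (cm) [ 0.15 -0.02  0.12] len 0.2
```

View pics/b10.png

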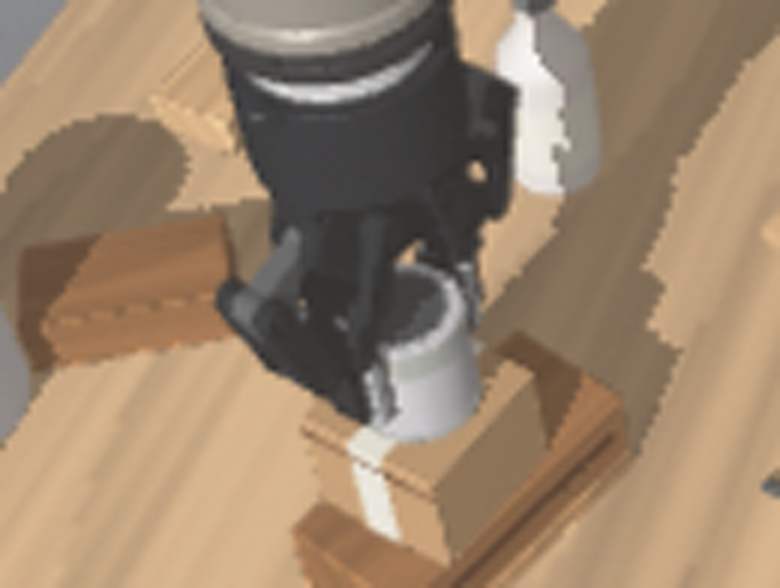

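Request:
{"fn": "carry_out", "kwargs": {
  "series": "0 0 0 0 0;0 0 -0.5 0 0;0 0 -1.5 0 0;0 0 -4 0 0;0 0 -4 0 0;0 0 -4 0 0;0 0 -4 0 0;0 0 0 0 0",
  "grip_force": 60
}}

```text
clock: 14.58
tcp_pos: [0.622, 0.2113, 0.3109]
orientation: [0.424, 3.107, 0.006]
contact_force: [0.6, -0.2, -2.6]
grip_width: 0.0451
```

```bash
python3 -c "
from plan import *
plan(.622,-.203,.28)"
```

```text
t 14.57 tcp [0.622  0.2113 0.3109] jaw 1.300 tilt 0.007 F [ 0.6 -0.2 -2.6] w 0.0451 q7 0.96
shift now (cm) [-11.08 -39.93   2.97] len 41.5
```

Request:
{"fn": "carry_out", "kwargs": {
  "series": "-1.2 -4.4 0 0 0;-1.2 -4.4 0 0 0;-1.2 -4.4 0 0 0;-1.2 -4.4 0 0 0;-1.2 -4.4 0 0 0;-1.2 -4.4 0 0 0;-1.2 -4.4 0 0 0;-1.2 -4.4 0 0 0"
}}

```text
clock: 15.58
tcp_pos: [0.6178, -0.155, 0.3053]
orientation: [-0.424, -3.111, -0.0]
contact_force: [0.2, -0.4, -1.4]
grip_width: 0.045
```

Request:
{"fn": "carry_out", "kwargs": {
  "series": "-1.2 -4.4 2 0 0;0 0 3 0 0;0 0 3 0 0;0 0 3 0 0;0 0 3 0 0;0 0 3 0 0;0 0 3 0 0;0 0 0 0 0"
}}

```text
clock: 16.58
tcp_pos: [0.6158, -0.1985, 0.1032]
orientation: [-0.423, -3.106, -0.001]
contact_force: [-0.3, -0.6, -1.7]
grip_width: 0.0446
```

```bash
python3 -c "
from plan import *
from look import *
plan(.622,-.203,.028)
fs=pics(11)
f=fs['side'];print(crop(f,(225,155),130,98,6,'pics/b11.png'))
for q in spotter.mark_of(f,'wide_round_holder_floor'):print(q['uv'],q['confidence'],atz(f,q['uv'],.005))
for q in spotter.mark_of(f,'tin_mid'):print(q['uv'],q['confidence'])
x=r.get_obs()['tcp_pos'];print(proj(f,x+[0,0,.003]))
"
```

```text
t 16.57 tcp [ 0.6158 -0.1985  0.1032] jaw 1.300 tilt 0.007 F [-0.3 -0.6 -1.7] w 0.0446 q7 1.72
shift now (cm) [-0.77 -0.27  7.51] len 7.6
(160, 106)
[228.6, 155.4] 0.97 [ 0.62729988 -0.21135378  0.005     ]
[233.6, 132.6] 0.73
[196.5, 180.8] 0.61
[228.6120405  131.36623223]
```

View pics/b11.png

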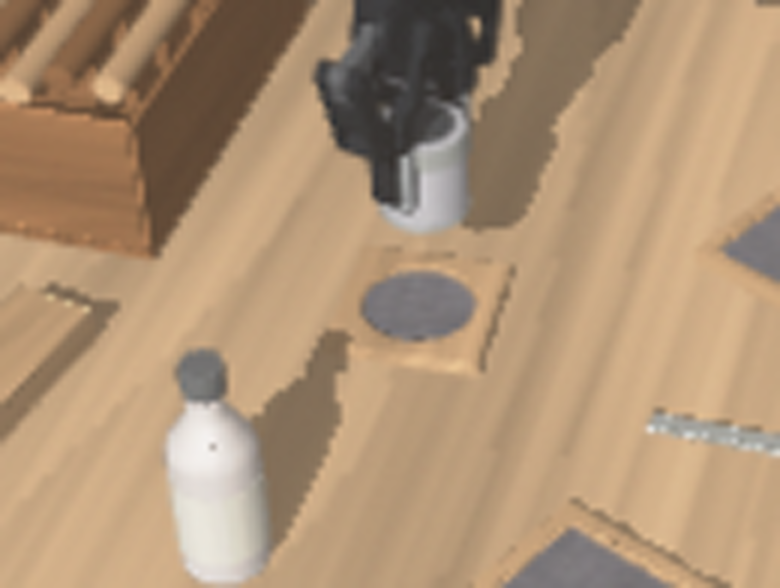

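```bash
python3 -c "
from plan import *
f=eyes.grab_frame('side');print(atz(f,(229.2,156.4),.005),proj(f,[.622,-.203,.005]))
plan(.622,-.204,.028)
"
```

```text
[ 0.62389804 -0.20704798  0.005     ] [229.38419435 157.27677314]
t 16.82 tcp [ 0.6193 -0.1997  0.1078] jaw 1.300 tilt 0.002 F [-0.8  0.4 -2.1] w 0.0450 q7 1.72
shift now (cm) [-0.35 -0.34  7.98] len 8.0
```

Request:
{"fn": "carry_out", "kwargs": {
  "series": "-0.35 -0.35 1.5 0 0;0 0 2 0 0;0 0 2 0 0;0 0 1 0 0;0 0 0.8 0 0;0 0 0.4 0 0;0 0 0 0 0;0 0 0 0 0"
}}

```text
clock: 17.82
tcp_pos: [0.6213, -0.2039, 0.0299]
orientation: [0.424, 3.112, -0.0]
contact_force: [-0.0, -0.7, -2.5]
grip_width: 0.0447
```

```bash
python3 -c "
from plan import *
from look import *
plan(.622,-.204,.028)
fs=pics(12)
f=fs['side'];print(crop(f,(225,155),130,98,6,'pics/b12.png'))
"
```

```text
t 17.82 tcp [ 0.6213 -0.2039  0.0299] jaw 1.300 tilt 0.001 F [-0.  -0.7 -2.5] w 0.0447 q7 1.75
shift now (cm) [-0.07  0.    0.19] len 0.2
(160, 106)
```

View pics/b12.png

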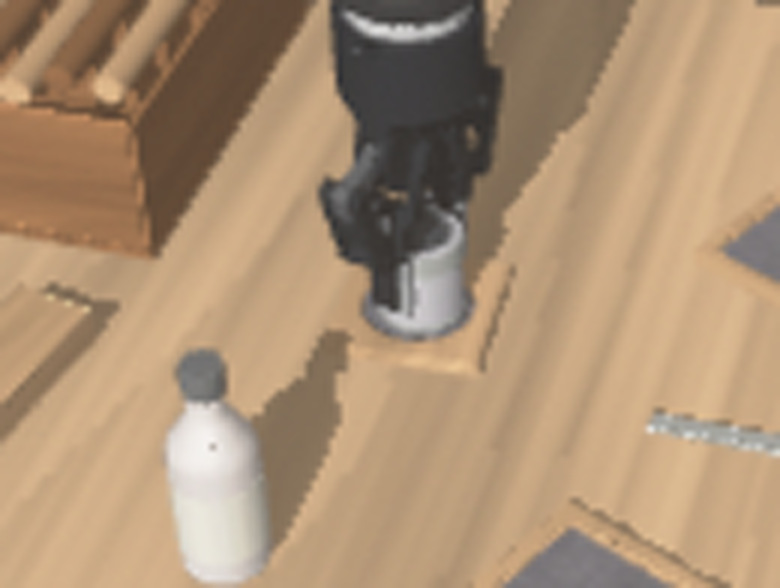

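Request:
{"fn": "carry_out", "kwargs": {
  "series": "0 0 0.1 0 0;0 0 0.1 0 0;0 0 0 0 0"
}}

```text
clock: 18.3
tcp_pos: [0.6211, -0.2037, 0.0282]
orientation: [0.424, 3.112, 0.001]
contact_force: [-2.5, 0.7, 5.9]
grip_width: 0.045
```

Request:
{"fn": "carry_out", "kwargs": {
  "series": "0 0 0 0 0.6;0 0 0 0 0.75;0 0 0 0 0.9;0 0 0 0 1;0 0 0 0 1;0 0 -1.5 0 1;0 0 -3 0 1;0 0 -4 0 1",
  "grip_force": 40
}}

```text
clock: 19.3
tcp_pos: [0.6205, -0.2036, 0.1134]
orientation: [-0.424, -3.112, -0.0]
contact_force: [1.0, 0.3, 1.6]
grip_width: 0.0854
```

Request:
{"fn": "carry_out", "kwargs": {
  "series": "0 0 -4 0 1;0 0 -4 0 1;0 0 -4 0 1;0 0 -3 0 1;0 0 0 0 1"
}}

```text
clock: 19.92
tcp_pos: [0.6222, -0.2045, 0.2664]
orientation: [0.424, 3.106, -0.001]
contact_force: [-0.5, -0.2, -1.2]
grip_width: 0.0854
```

```bash
python3 - <<'E'
from refit import *
from plan import *
plan(.621,.211,.22,-.265)
fs=go(["carton","sander"],"13")
f=fs['side'];crop(f,(225,155),130,98,6,'pics/b13.png')
crop(fs["top"],(205,150),80,60,10,"pics/c13.png")
E
```

```text
t 19.93 tcp [ 0.6222 -0.2045  0.2664] jaw 1.300 tilt 0.006 F [-0.5 -0.2 -1.2] w 0.0854 q7 1.67
shift now (cm) [11.28 40.    4.59] len 41.8
turn 1.565 then shift [ 40.07 -11.03   4.59]
carton [ 0.6209  0.2113 -0.2885] 0.163 [1058, 590]
    [ 0.6229  0.2092 -0.316 ] 0.10299503780718336
    [ 0.6212  0.2119 -0.2557] 0.0486228813559322
sander [0.6174 0.1989 1.1312] 0.394 [1103, 351]
    [0.6145 0.2004 1.1963] 0.09057683590208522
    [0.6188 0.1986 1.0886] 0.23312856125356127
```

View pics/b13.png

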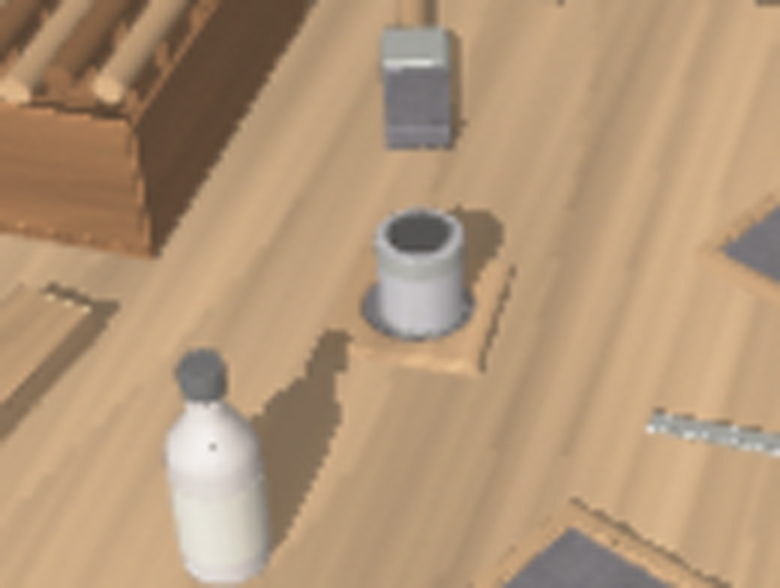

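View pics/c13.png

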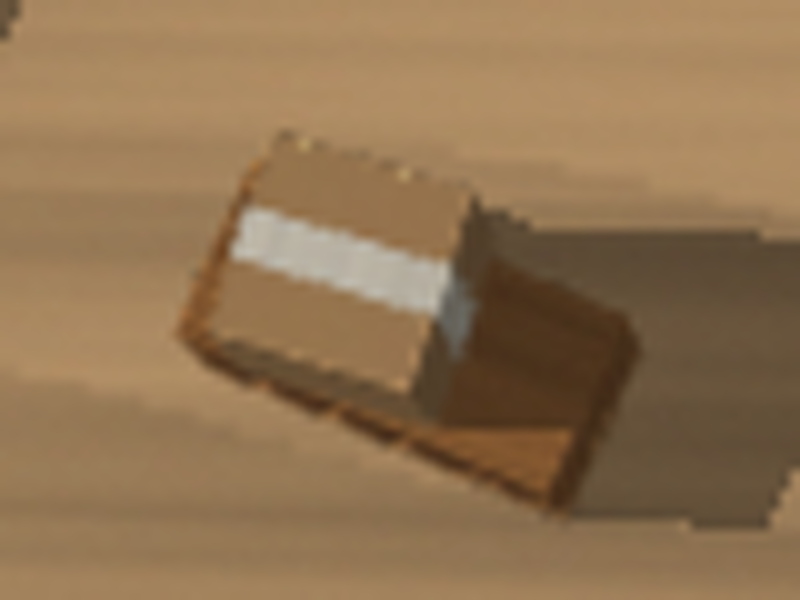

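Request:
{"fn": "carry_out", "kwargs": {
  "series": "1.25 4.45 0 0 1;1.25 4.45 0 0 1;1.25 4.45 0 0 1;1.25 4.45 0 0 1;1.25 4.45 0 0 1;1.25 4.45 0 0 1;1.25 4.45 0 0 1;1.25 4.45 0 0 1"
}}

```text
clock: 21.22
tcp_pos: [0.6193, 0.1674, 0.2615]
orientation: [-0.424, -3.112, 0.001]
contact_force: [0.5, 0.5, -0.2]
grip_width: 0.0853
```

Request:
{"fn": "carry_out", "kwargs": {
  "series": "1.25 4.4 1 0 1;0 0 3 0 1;0 0 3 0 1;0 0 3 0 1;0 0 0 0 1;0 0 0 0 1;0 0 0 0 1"
}}

```text
clock: 22.1
tcp_pos: [0.6204, 0.2121, 0.1638]
orientation: [0.424, 3.111, 0.002]
contact_force: [0.1, -0.0, 0.2]
grip_width: 0.0853
```

```bash
python3 -c "
from plan import *
plan(.621,.2115,.074,-.265)"
```

```text
t 22.10 tcp [0.6204 0.2121 0.1638] jaw 1.300 tilt 0.002 F [ 0.1 -0.   0.2] w 0.0853 q7 1.00
shift now (cm) [-0.05 -0.05  8.98] len 9.0
turn 1.565 then shift [-0.05  0.05  8.98]
```

Request:
{"fn": "carry_out", "kwargs": {
  "series": "0 0 2 0 1;0 0 2 0 1;0 0 1 0 1;0 0 0 0 1"
}}

```text
clock: 22.6
tcp_pos: [0.6186, 0.2115, 0.1107]
orientation: [-0.424, -3.111, 0.002]
contact_force: [0.7, 0.0, 0.9]
grip_width: 0.0855
```

```bash
python3 -c "
from plan import *
from look import *
plan(.621,.2115,.074)
f=eyes.grab_frame('side');crop(f,(175,220),130,98,6,'pics/b14.png')"
```

```text
t 22.60 tcp [0.6186 0.2115 0.1107] jaw 1.300 tilt 0.003 F [0.7 0.  0.9] w 0.0855 q7 1.01
shift now (cm) [-0.24  0.07  3.67] len 3.7
```

View pics/b14.png

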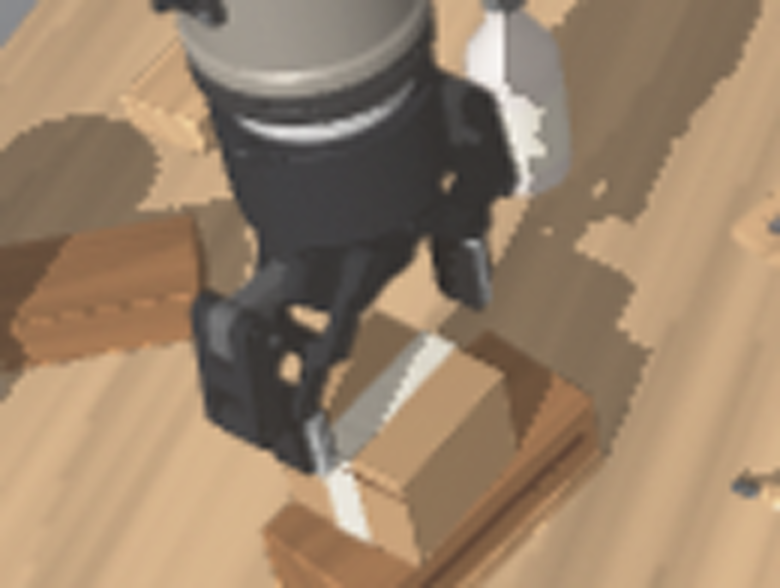

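Request:
{"fn": "carry_out", "kwargs": {
  "series": "0 0 1.2 0 1;0 0 1.2 0 1;0 0 1.2 0 1;0 0 0 0 1;0 0 0 0 1"
}}

```text
clock: 23.28
tcp_pos: [0.6197, 0.2118, 0.0764]
orientation: [0.424, 3.113, 0.0]
contact_force: [-0.3, -0.1, 0.5]
grip_width: 0.0853
```

Request:
{"fn": "carry_out", "kwargs": {
  "series": "0 0 0 0 0.85;0 0 0 0 0.7;0 0 0 0 0.4;0 0 0 0 0;0 0 0 0 0;0 0 0 0 0",
  "grip_force": 45
}}

```text
clock: 24.02
tcp_pos: [0.62, 0.2119, 0.077]
orientation: [0.424, 3.112, 0.001]
contact_force: [-0.6, 0.2, 6.3]
grip_width: 0.0633
```

```bash
python3 -c "
from plan import *
from look import *
plan(.621,.2115,.074)
f=eyes.grab_frame('side');crop(f,(175,220),130,98,6,'pics/b15.png')"
```

```text
t 24.02 tcp [0.62   0.2119 0.077 ] jaw 1.300 tilt 0.001 F [-0.6  0.2  6.3] w 0.0633 q7 1.02
shift now (cm) [-0.1  -0.01  0.3 ] len 0.3
```

View pics/b15.png

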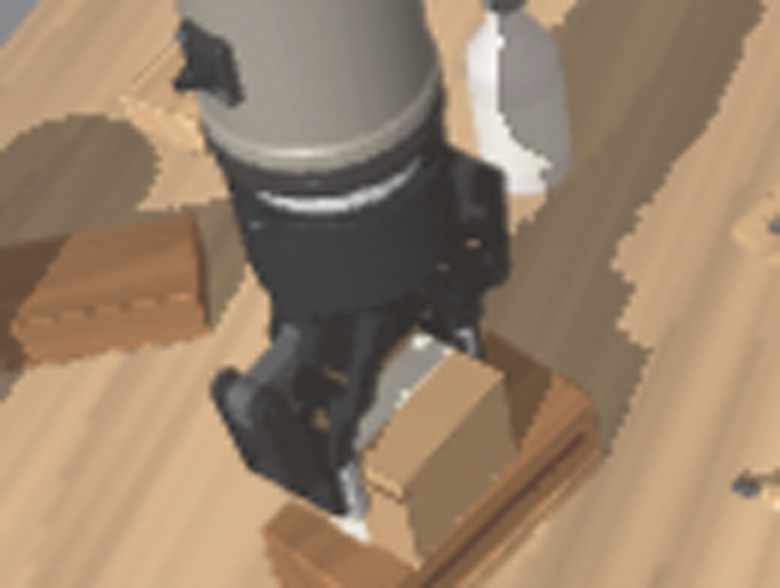

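Request:
{"fn": "carry_out", "kwargs": {
  "series": "0 0 -0.5 0 0;0 0 -1.5 0 0;0 0 -3 0 0;0 0 -4 0 0;0 0 -4 0 0;0 0 0 0 0"
}}

```text
clock: 24.82
tcp_pos: [0.6216, 0.2123, 0.2107]
orientation: [0.424, 3.107, 0.006]
contact_force: [-0.1, -0.2, -2.7]
grip_width: 0.0634
```

```bash
python3 -c "
from plan import *
plan(.4815,-.013,.15,1.14)"
```

```text
t 24.82 tcp [0.6216 0.2123 0.2107] jaw 1.300 tilt 0.007 F [-0.1 -0.2 -2.7] w 0.0634 q7 0.99
shift now (cm) [  7.5  -25.49   5.91] len 27.2
turn 0.160 then shift [  3.35 -26.36   5.91]
```

Request:
{"fn": "carry_out", "kwargs": {
  "series": "0 0 0 0.08 0;0 0 0 0.08 0;0.6 -4.4 0 0 0;0.6 -4.4 0 0 0;0.6 -4.4 0 0 0;0.6 -4.4 0 0 0;0.6 -4.4 0 0 0;0.4 -4.3 0 0 0"
}}

```text
clock: 25.82
tcp_pos: [0.4768, -0.0142, 0.2055]
orientation: [-0.671, -3.067, 0.001]
contact_force: [0.7, -0.7, -2.2]
grip_width: 0.0635
```

Request:
{"fn": "carry_out", "kwargs": {
  "series": "0 0 2.5 0 0;0 0 2.5 0 0;0 0 2.5 0 0;0 0 2.5 0 0;0 0 0 0 0;0 0 0 0 0"
}}

```text
clock: 26.58
tcp_pos: [0.4789, -0.0131, 0.1067]
orientation: [0.672, 3.069, -0.0]
contact_force: [0.1, -0.9, -2.3]
grip_width: 0.0634
```

```bash
python3 -c "
from plan import *
from look import *
plan(.4815,-.013,.032,1.14)
fs=pics(16);f=fs['side'];print(crop(f,(250,195),130,98,6,'pics/b16.png'))"
```

```text
t 26.57 tcp [ 0.4789 -0.0131  0.1067] jaw 1.140 tilt 0.000 F [ 0.1 -0.9 -2.3] w 0.0634 q7 1.22
shift now (cm) [-0.24  0.12  7.47] len 7.5
turn -0.000 then shift [-0.24  0.12  7.47]
(185, 146)
```

View pics/b16.png

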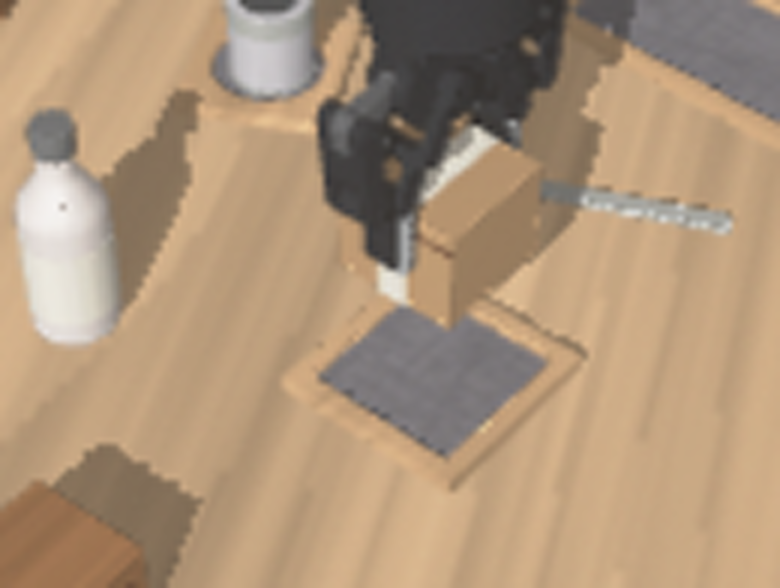

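Request:
{"fn": "carry_out", "kwargs": {
  "series": "-0.2 0.1 1.5 0 0;0 0 2 0 0;0 0 1.8 0 0;0 0 1 0 0;0 0 0.6 0 0;0 0 0.3 0 0;0 0 0 0 0;0 0 0 0 0"
}}

```text
clock: 27.68
tcp_pos: [0.4814, -0.0129, 0.0347]
orientation: [0.671, 3.068, 0.0]
contact_force: [-0.3, -0.0, -2.5]
grip_width: 0.0634
```

```bash
python3 -c "
from plan import *
from look import *
plan(.4815,-.013,.032,1.14)
fs=pics(17);f=fs['side'];print(crop(f,(250,195),130,98,6,'pics/b17.png'))"
```

```text
t 27.68 tcp [ 0.4814 -0.0129  0.0347] jaw 1.140 tilt 0.001 F [-0.3 -0.  -2.5] w 0.0634 q7 1.29
shift now (cm) [-0.02 -0.01  0.27] len 0.3
turn 0.000 then shift [-0.02 -0.01  0.27]
(185, 146)
```

View pics/b17.png

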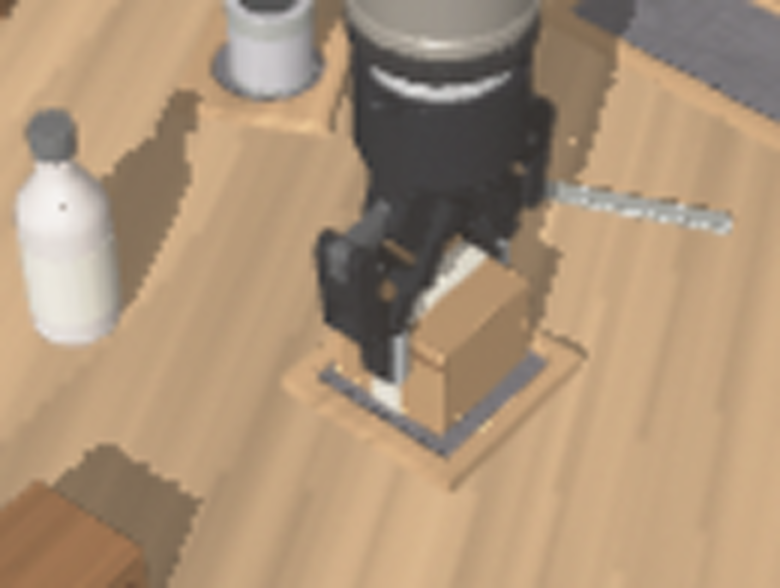

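Request:
{"fn": "carry_out", "kwargs": {
  "series": "0 0 0.15 0 0;0 0 0.1 0 0;0 0 0 0 0"
}}

```text
clock: 28.15
tcp_pos: [0.481, -0.0128, 0.0319]
orientation: [-0.671, -3.069, -0.0]
contact_force: [-1.1, -0.5, 0.7]
grip_width: 0.0636
```

Request:
{"fn": "carry_out", "kwargs": {
  "series": "0 0 0.05 0 0;0 0 0 0 0"
}}

```text
clock: 28.4
tcp_pos: [0.481, -0.0128, 0.0319]
orientation: [-0.672, -3.069, -0.001]
contact_force: [-3.9, 0.6, 9.8]
grip_width: 0.0633
```

Request:
{"fn": "carry_out", "kwargs": {
  "series": "0 0 0 0 0.8;0 0 0 0 0.9;0 0 0 0 1;0 0 0 0 1;0 0 -1 0 1;0 0 -2 0 1;0 0 -3 0 1;0 0 -4 0 1"
}}

```text
clock: 29.4
tcp_pos: [0.4804, -0.013, 0.1323]
orientation: [-0.671, -3.068, 0.001]
contact_force: [0.9, -1.1, 0.3]
grip_width: 0.0854
```

Request:
{"fn": "carry_out", "kwargs": {
  "series": "0 0 -4 0 1;0 0 -4 0 1;0 0 -2 0 1;0 0 0 0 1;0 0 0 0 1"
}}

```text
clock: 30.02
tcp_pos: [0.4804, -0.0129, 0.2307]
orientation: [-0.671, -3.068, 0.0]
contact_force: [0.2, 1.0, -1.0]
grip_width: 0.0852
```

```bash
python3 - <<'E'
from refit import *
from plan import *
fs=go(["sander"],"18")
plan(.615,.199,.12,-.4)
f=fs['side'];crop(f,(250,195),130,98,6,'pics/b18.png')
crop(fs["top"],(205,150),80,60,10,"pics/c18.png")
E
```

```text
sander [0.6149 0.2012 1.1838] 0.1 [1739, 934]
    [0.6151 0.2    1.1968] 0.04982209603220242
    [0.6148 0.2012 1.1886] 0.045453024625267666
t 30.23 tcp [ 0.4804 -0.013   0.2304] jaw 1.140 tilt 0.002 F [-0.3 -0.2  0.3] w 0.0851 q7 1.12
shift now (cm) [-3.39 24.89 11.  ] len 27.4
turn 1.540 then shift [24.77  4.16 11.  ]
```

View pics/b18.png

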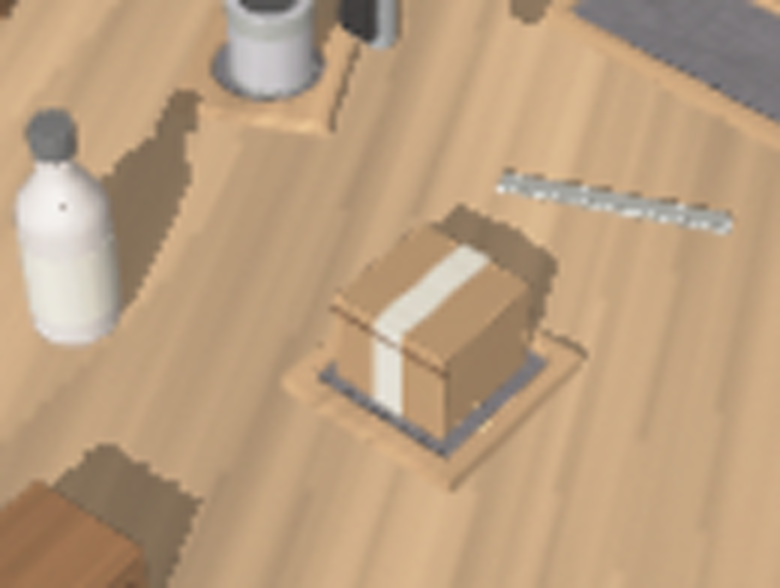

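View pics/c18.png

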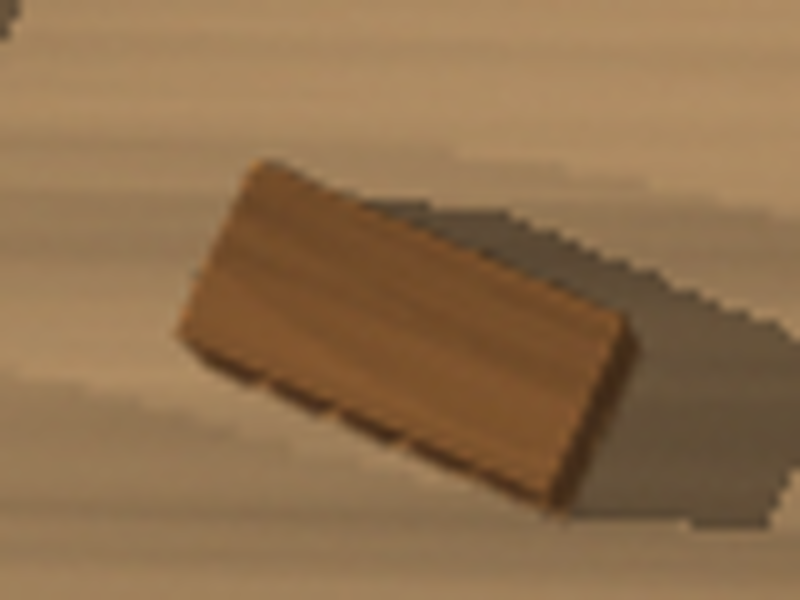

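Request:
{"fn": "carry_out", "kwargs": {
  "series": "0 0 0 0.17 1;0 0 0 0.17 1;0 0 0 0.17 1;0 0 0 0.17 1;0 0 0 0.17 1;0 0 0 0.17 1;0 0 0 0.17 1;0 0 0 0.17 1"
}}

```text
clock: 31.22
tcp_pos: [0.4807, -0.013, 0.2307]
orientation: [-2.457, -1.957, 0.002]
contact_force: [0.4, -0.5, 0.1]
grip_width: 0.0858
```

Request:
{"fn": "carry_out", "kwargs": {
  "series": "0 0 0 0.16 1;0 0 0 0 1"
}}

```text
clock: 31.48
tcp_pos: [0.4808, -0.0129, 0.2308]
orientation: [-2.6, -1.764, 0.002]
contact_force: [-0.4, -0.3, -0.0]
grip_width: 0.0854
```

```bash
python3 -c "
from plan import *
plan(.615,.2005,.12,-.381)"
```

```text
t 31.48 tcp [ 0.4808 -0.0129  0.2308] jaw -0.379 tilt 0.001 F [-0.4 -0.3 -0. ] w 0.0854 q7 -0.35
shift now (cm) [24.8   4.59 11.05] len 27.5
turn 0.002 then shift [24.81  4.53 11.05]
```

Request:
{"fn": "carry_out", "kwargs": {
  "series": "4.1 0.75 0 0 1;4.1 0.75 0 0 1;4.1 0.75 0 0 1;4.1 0.75 0 0 1;4.2 0.8 1 0 1;4.2 0.8 3 0 1;0 0 3 0 1;0 0 3 0 1"
}}

```text
clock: 32.48
tcp_pos: [0.6156, 0.2009, 0.1294]
orientation: [-2.596, -1.768, 0.002]
contact_force: [0.2, -0.2, 0.4]
grip_width: 0.0853
```

Request:
{"fn": "carry_out", "kwargs": {
  "series": "0 0 0 0 1;0 0 0 0 1"
}}

```text
clock: 32.72
tcp_pos: [0.6164, 0.2003, 0.1322]
orientation: [2.6, 1.763, 0.002]
contact_force: [0.1, -0.4, -0.2]
grip_width: 0.0855
```

```bash
python3 -c "
from plan import *
from look import *
plan(.615,.2005,.022,-.381)
fs=pics(19);f=fs['side'];print(crop(f,(180,225),130,98,6,'pics/b19.png'))"
```

```text
t 32.73 tcp [0.6164 0.2003 0.1322] jaw -0.379 tilt 0.001 F [ 0.1 -0.4 -0.2] w 0.0855 q7 -0.52
shift now (cm) [-0.04 -0.15 11.02] len 11.0
turn 0.002 then shift [-0.04 -0.15 11.02]
(115, 176)
```

View pics/b19.png

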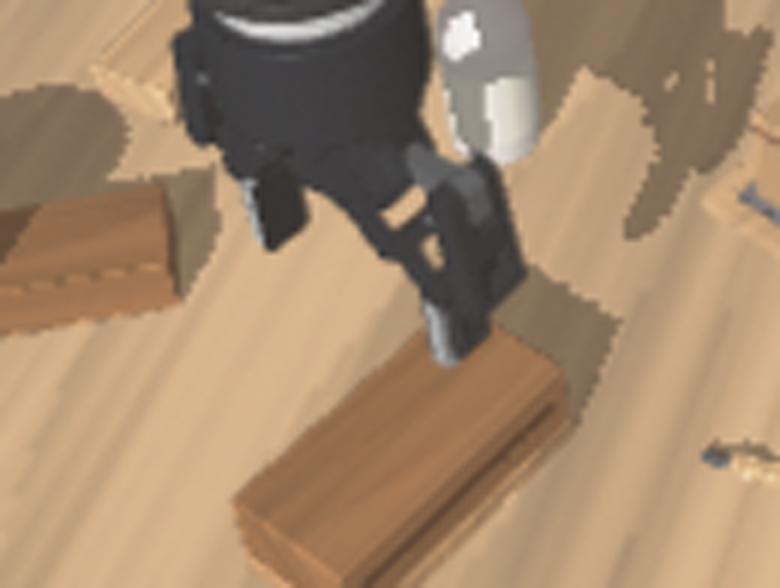

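Request:
{"fn": "carry_out", "kwargs": {
  "series": "0 -0.15 2 0 1;0 0 2 0 1;0 0 1.5 0 1;0 0 0 0 1"
}}

```text
clock: 33.33
tcp_pos: [0.6131, 0.2005, 0.0742]
orientation: [-2.6, -1.762, 0.006]
contact_force: [-0.1, 0.6, 0.7]
grip_width: 0.0851
```

```bash
python3 -c "
from plan import *
from look import *
plan(.615,.2005,.024,-.381)
fs=pics(20);f=fs['side'];print(crop(f,(180,225),130,98,6,'pics/b20.png'))"
```

```text
t 33.33 tcp [0.6131 0.2005 0.0742] jaw -0.380 tilt 0.004 F [-0.1  0.6  0.7] w 0.0851 q7 -0.50
shift now (cm) [0.09 0.19 5.02] len 5.0
turn 0.001 then shift [0.09 0.19 5.02]
(115, 176)
```

View pics/b20.png

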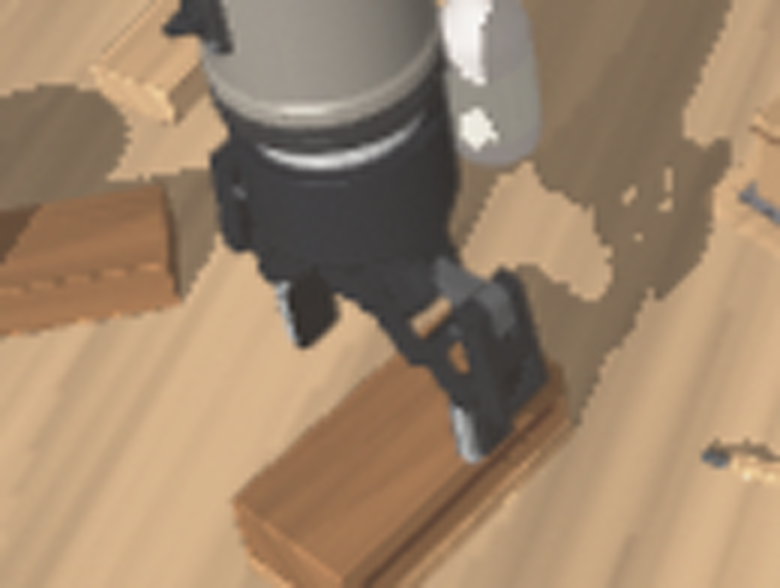

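Request:
{"fn": "carry_out", "kwargs": {
  "series": "0 0 0 0 1;0 0 1.2 0 1;0 0 1.2 0 1;0 0 0 0 1"
}}

```text
clock: 33.92
tcp_pos: [0.6132, 0.2006, 0.0507]
orientation: [-2.6, -1.762, 0.004]
contact_force: [0.1, 0.4, 1.1]
grip_width: 0.0855
```

Request:
{"fn": "carry_out", "kwargs": {
  "series": "0 0 1.2 0 1;0 0 1.2 0 1;0 0 0 0 1;0 0 0 0 1"
}}

```text
clock: 34.42
tcp_pos: [0.6145, 0.2008, 0.0283]
orientation: [2.601, 1.762, -0.0]
contact_force: [0.5, 0.7, -0.2]
grip_width: 0.0853
```

```bash
python3 -c "
from plan import *
plan(.615,.2005,.024,-.381)"
```

```text
t 34.42 tcp [0.6145 0.2008 0.0283] jaw -0.380 tilt 0.000 F [ 0.5  0.7 -0.2] w 0.0853 q7 -0.47
shift now (cm) [-0.01  0.06  0.43] len 0.4
turn 0.001 then shift [-0.01  0.06  0.43]
```

Request:
{"fn": "carry_out", "kwargs": {
  "series": "0 0 0.4 0 1;0 0 0 0 0.9;0 0 0 0 0.7;0 0 0 0 0.4;0 0 0 0 0;0 0 0 0 0;0 0 0 0 0",
  "grip_force": 80
}}

```text
clock: 35.3
tcp_pos: [0.6148, 0.2008, 0.0249]
orientation: [2.601, 1.762, 0.001]
contact_force: [-1.9, -0.6, 5.6]
grip_width: 0.0608
```

```bash
python3 -c "
from plan import *
from look import *
plan(.615,.2005,.024,-.381)
fs=pics(21);f=fs['side'];print(crop(f,(180,225),130,98,6,'pics/b21.png'))"
```

```text
t 35.30 tcp [0.6148 0.2008 0.0249] jaw -0.380 tilt 0.001 F [-1.9 -0.6  5.6] w 0.0608 q7 -0.47
shift now (cm) [-0.02  0.04  0.09] len 0.1
turn 0.001 then shift [-0.02  0.04  0.09]
(115, 176)
```

View pics/b21.png

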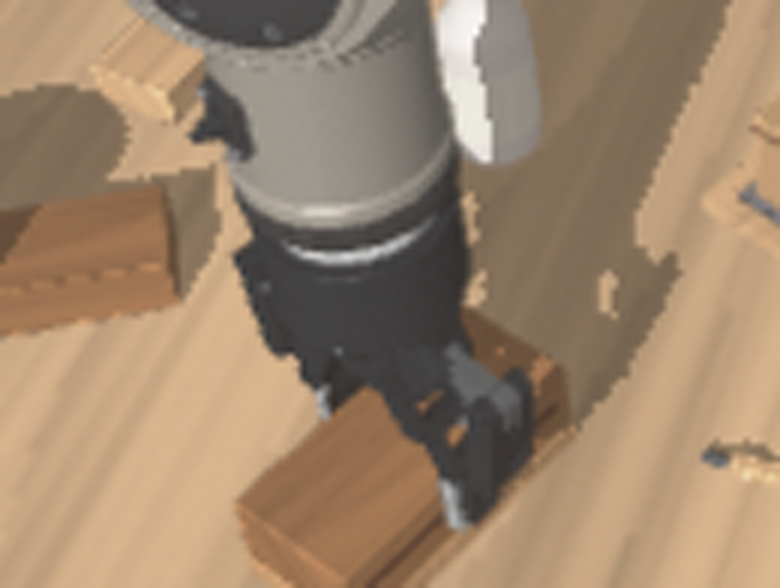

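Request:
{"fn": "carry_out", "kwargs": {
  "series": "0 0 -0.5 0 0;0 0 -1.5 0 0;0 0 -3 0 0;0 0 -4 0 0;0 0 -4 0 0;0 0 -4 0 0;0 0 -3 0 0;0 0 0 0 0"
}}

```text
clock: 36.4
tcp_pos: [0.6158, 0.201, 0.2275]
orientation: [2.601, 1.761, 0.008]
contact_force: [-0.1, -0.2, -3.8]
grip_width: 0.0607
```

```bash
python3 -c "
from plan import *
plan(.3945,-.2945,.2,1.114)
from look import *
fs=pics(22);f=fs['side'];print(crop(f,(180,205),130,98,6,'pics/b22.png'))"
```

```text
t 36.40 tcp [0.6158 0.201  0.2275] jaw -0.380 tilt 0.005 F [-0.1 -0.2 -3.8] w 0.0607 q7 -0.57
shift now (cm) [-54.24  -2.16   2.52] len 54.3
turn -1.494 then shift [ -1.99 -54.24   2.52]
(115, 156)
```

View pics/b22.png

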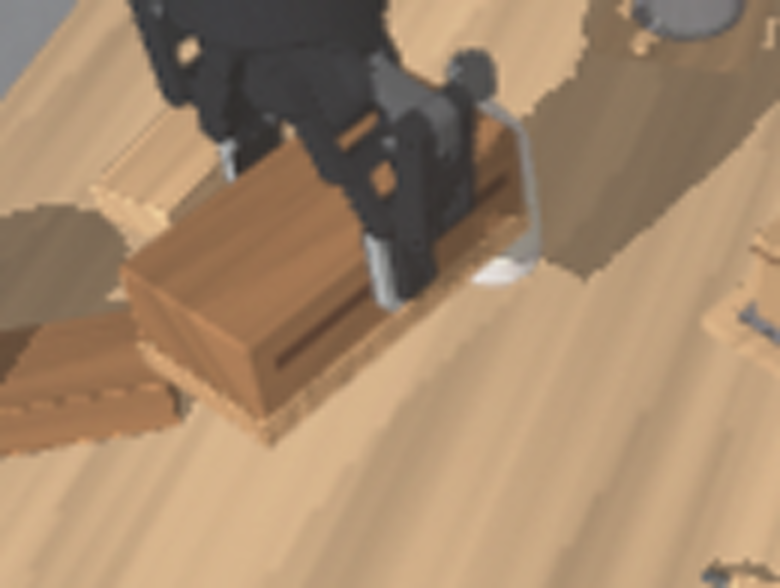

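Request:
{"fn": "carry_out", "kwargs": {
  "series": "-4.5 -0.2 0 0 0;-4.5 -0.2 0 0 0;-4.5 -0.2 0 0 0;-4.5 -0.2 0 0 0;-4.5 -0.2 0 0 0;-4.5 -0.2 0 0 0;-4.5 -0.2 0 0 0;-4.5 -0.2 0 0 0"
}}

```text
clock: 37.5
tcp_pos: [0.4641, -0.1284, 0.223]
orientation: [-2.6, -1.761, 0.003]
contact_force: [0.5, -0.6, -2.8]
grip_width: 0.0608
```

Request:
{"fn": "carry_out", "kwargs": {
  "series": "-4.5 -0.2 0 0 0;-4.5 -0.2 0 0 0;-4.5 -0.2 0 0 0;-4.5 0 0 0 0;0 0 0 -0.17 0;0 0 0 -0.17 0;0 0 0 -0.17 0;0 0 0 -0.17 0"
}}

```text
clock: 38.5
tcp_pos: [0.3925, -0.2917, 0.2228]
orientation: [-1.856, -2.531, 0.001]
contact_force: [-1.3, 0.6, -3.7]
grip_width: 0.0609
```

Request:
{"fn": "carry_out", "kwargs": {
  "series": "0 0 0 -0.17 0;0 0 0 -0.17 0;0 0 0 -0.17 0;0 0 0 -0.17 0;0 0 0 -0.13 0;0 0 0 0 0"
}}

```text
clock: 39.25
tcp_pos: [0.3927, -0.2919, 0.223]
orientation: [-0.719, -3.056, -0.001]
contact_force: [0.4, -0.4, -2.5]
grip_width: 0.0607
```

```bash
python3 -c "
from plan import *
plan(.3945,-.2945,.03,1.114)
from look import *
fs=pics(23);f=fs['side'];print(crop(f,(300,150),130,98,6,'pics/b23.png'))"
```

```text
t 39.25 tcp [ 0.3927 -0.2919  0.223 ] jaw 1.109 tilt 0.003 F [ 0.4 -0.4 -2.5] w 0.0607 q7 1.74
shift now (cm) [-0.33 -0.15 19.3 ] len 19.3
turn -0.005 then shift [-0.33 -0.15 19.3 ]
(235, 101)
```

View pics/b23.png

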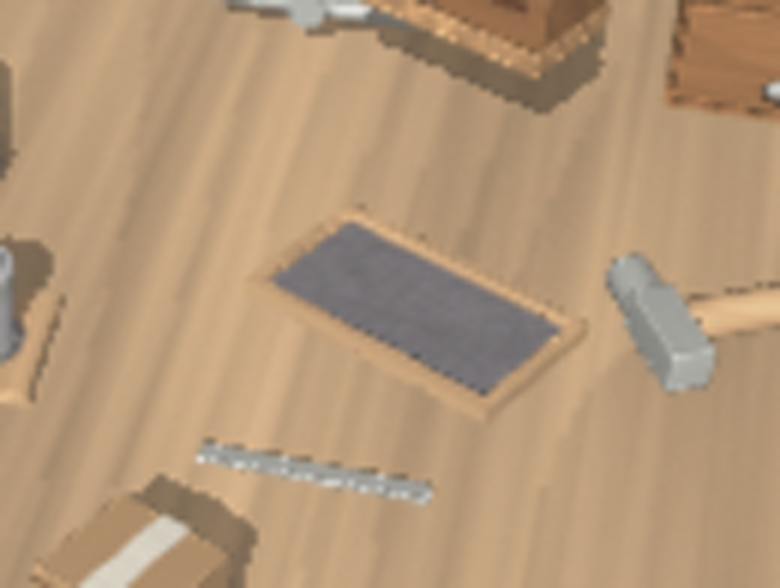

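Request:
{"fn": "carry_out", "kwargs": {
  "series": "-0.3 -0.15 3 -0.007 0;0 0 3 0 0;0 0 3 0 0;0 0 3 0 0;0 0 1.5 0 0;0 0 0 0 0;0 0 0 0 0"
}}

```text
clock: 40.22
tcp_pos: [0.3963, -0.2956, 0.0902]
orientation: [0.707, 3.059, -0.001]
contact_force: [-0.4, -1.1, -2.3]
grip_width: 0.0606
```

```bash
python3 -c "
from plan import *
plan(.3943,-.2947,.03,1.116)
from look import *
fs=pics(24);f=fs['side'];print(crop(f,(300,150),130,98,6,'pics/b24.png'))"
```

```text
t 40.23 tcp [ 0.3963 -0.2956  0.0902] jaw 1.116 tilt 0.002 F [-0.4 -1.1 -2.3] w 0.0606 q7 1.90
shift now (cm) [ 0.23 -0.01  6.02] len 6.0
turn 0.000 then shift [ 0.23 -0.01  6.02]
(235, 101)
```

View pics/b24.png

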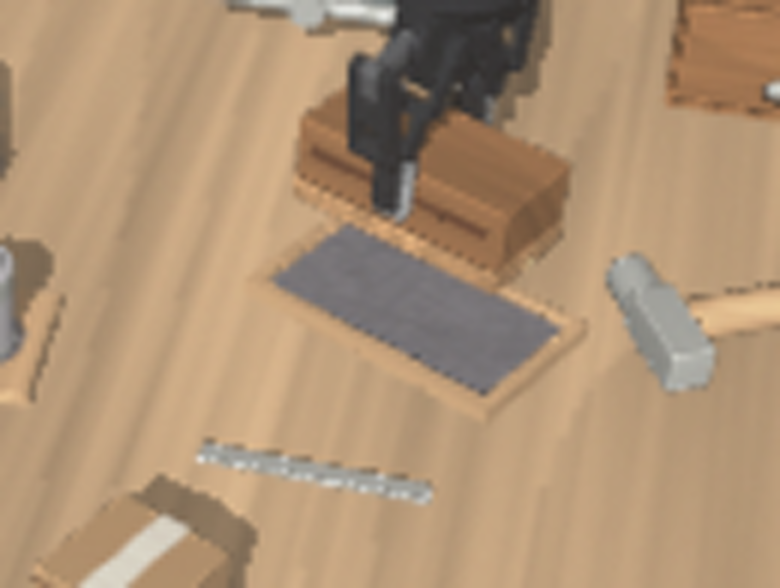

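Request:
{"fn": "carry_out", "kwargs": {
  "series": "0.1 0 1.5 0 0;0 0 1.5 0 0;0 0 1.2 0 0;0 0 0.7 0 0;0 0 0 0 0;0 0 0 0 0"
}}

```text
clock: 41.08
tcp_pos: [0.3949, -0.2949, 0.0405]
orientation: [0.707, 3.061, -0.0]
contact_force: [0.3, -0.2, -2.4]
grip_width: 0.0611
```

```bash
python3 -c "
from plan import *
plan(.3943,-.2947,.03,1.116)
from look import *
fs=pics(25);f=fs['side'];print(crop(f,(300,150),130,98,6,'pics/b25.png'))"
```

```text
t 41.08 tcp [ 0.3949 -0.2949  0.0405] jaw 1.117 tilt 0.000 F [ 0.3 -0.2 -2.4] w 0.0611 q7 1.95
shift now (cm) [ 0.06 -0.01  1.05] len 1.0
turn 0.001 then shift [ 0.06 -0.01  1.05]
(235, 101)
```

View pics/b25.png

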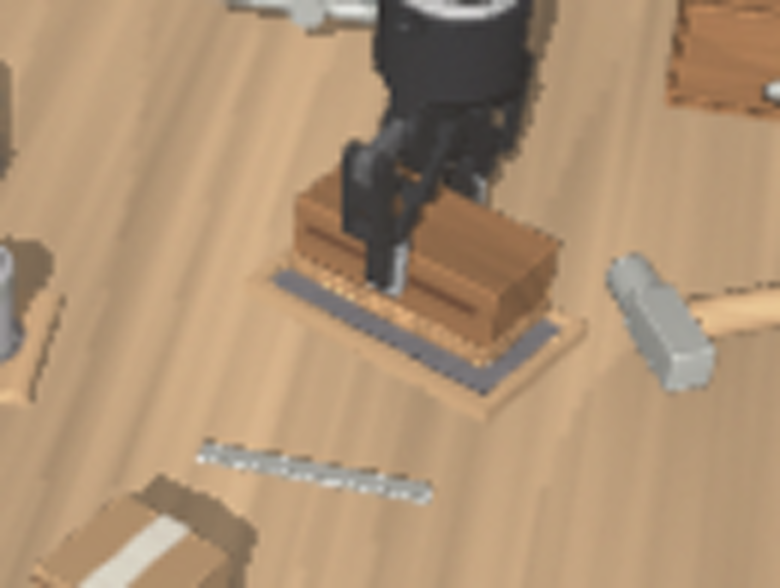

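Request:
{"fn": "carry_out", "kwargs": {
  "series": "0 0 0.5 0 0;0 0 0.3 0 0;0 0 0 0 0;0 0 0 0 0"
}}

```text
clock: 41.68
tcp_pos: [0.3947, -0.2947, 0.0323]
orientation: [-0.707, -3.061, 0.0]
contact_force: [-0.4, -0.2, -3.4]
grip_width: 0.0607
```

Request:
{"fn": "carry_out", "kwargs": {
  "series": "0 0 0.15 0 0;0 0 0.1 0 0;0 0 0 0 0"
}}

```text
clock: 42.05
tcp_pos: [0.3948, -0.2947, 0.0299]
orientation: [0.707, 3.061, 0.0]
contact_force: [-0.2, 0.2, 0.8]
grip_width: 0.0606
```

```bash
python3 -c "
from plan import *
plan(.3943,-.2947,.03,1.116)
from look import *
fs=pics(26);f=fs['side'];print(crop(f,(300,150),130,98,6,'pics/b26.png'))"
```

```text
t 42.05 tcp [ 0.3948 -0.2947  0.0299] jaw 1.117 tilt 0.000 F [-0.2  0.2  0.8] w 0.0606 q7 1.96
shift now (cm) [ 0.04 -0.02 -0.01] len 0.0
turn 0.001 then shift [ 0.04 -0.02 -0.01]
(235, 101)
```

View pics/b26.png

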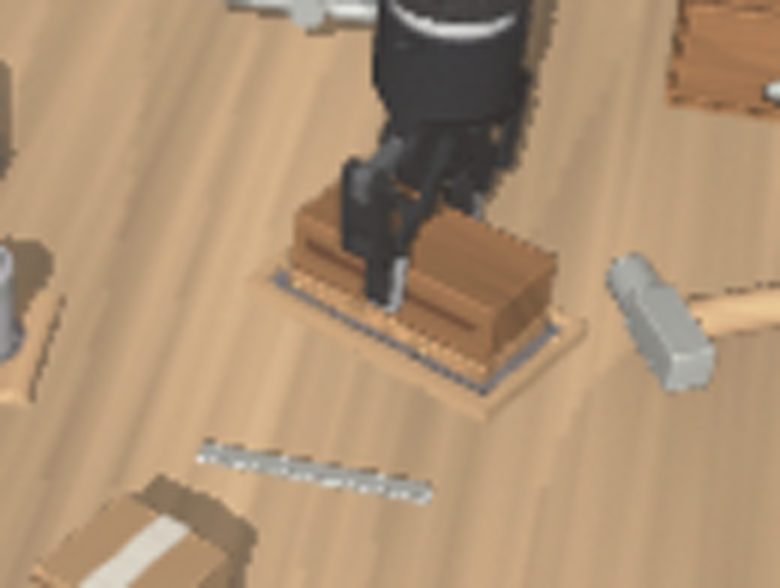

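Seated with even gaps. Touch down and release.

Request:
{"fn": "carry_out", "kwargs": {
  "series": "0 0 0.05 0 0;0 0 0 0 0.85;0 0 0 0 1;0 0 0 0 1;0 0 0 0 1;0 0 -1 0 1;0 0 -2 0 1;0 0 -3 0 1"
}}

```text
clock: 43.15
tcp_pos: [0.3942, -0.2944, 0.09]
orientation: [-0.707, -3.06, -0.0]
contact_force: [0.7, 0.4, 0.5]
grip_width: 0.0853
```

Request:
{"fn": "carry_out", "kwargs": {
  "series": "0 0 -4 0 1;0 0 -4 0 1;0 0 -4 0 1;0 0 -4 0 1;0 0 0 0 1;0 0 0 0 1"
}}

```text
clock: 43.9
tcp_pos: [0.3943, -0.2944, 0.2492]
orientation: [-0.707, -3.061, -0.001]
contact_force: [0.0, -0.3, -0.9]
grip_width: 0.0856
```

```bash
python3 - <<'E'
from plan import *
plan(.3943,-.2947,.03,1.116)
from look import *
fs=pics(27);f=fs['side'];t=fs['top']
crop(f,(262,185),160,120,5,'pics/b27.png');crop(t,(260,190),240,160,3.3,'pics/c27.png')
from fit import *
for n,P,p in(("sander",box(.13,.062,.005,.055),[.3945,-.2947,2.687]),("carton",box(.064,.064,.005,.059),[.481,-.013,1.14]),("tin",cyl(.046,.005,.057),[.622,-.204]),("dowel",cyl(.028,.005,.055),[.434,.311])):
    u=[];ms=[]
    for g in(f,t):
        m=mask(g,n+"_mid",proj(g,np.r_[p[:2],.03]))
        if m:
            q,c=fit([g],[m[0]],P,p);print(n,q.round(4),round(c,3))
E
```

```text
t 43.90 tcp [ 0.3943 -0.2944  0.2492] jaw 1.117 tilt 0.000 F [ 0.  -0.3 -0.9] w 0.0856 q7 1.74
shift now (cm) [-1.000e-02 -4.000e-02  2.192e+01] len 21.9
turn 0.001 then shift [-1.000e-02 -4.000e-02  2.192e+01]
sander [ 0.3937 -0.2964  2.6887] 0.055
sander [ 0.392  -0.2932  2.6926] 0.273
carton [ 0.4825 -0.0163  1.1735] 0.1
carton [ 0.4813 -0.0126  1.1163] 0.072
tin [ 0.6188 -0.2036] 0.073
tin [ 0.6198 -0.2027] 0.081
dowel [0.4322 0.309 ] 0.068
dowel [0.4327 0.3113] 0.114
```

View pics/b27.png

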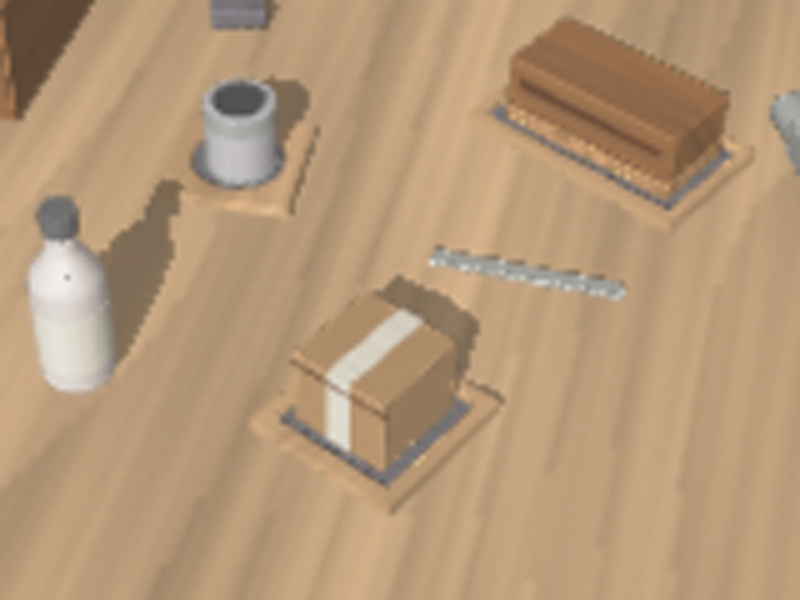

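View pics/c27.png

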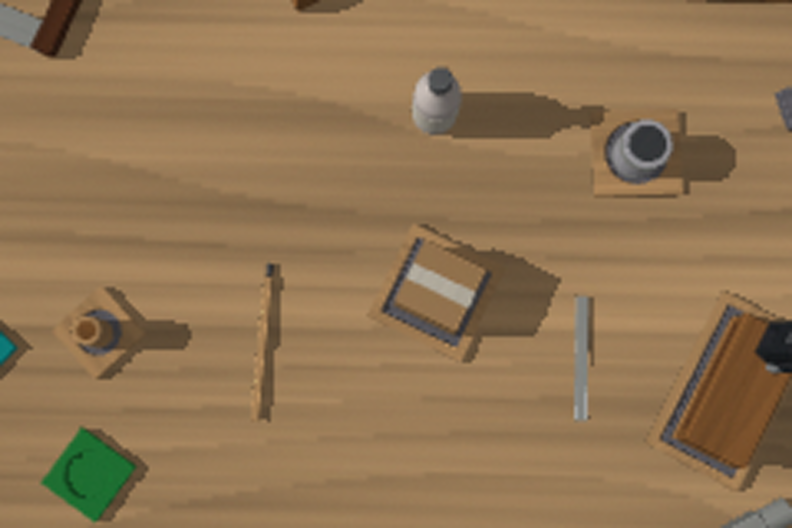

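All four sit in their recesses, and the fits place each within about 4 mm of centre. The glue bottle stands unmoved and the gripper is clear. Handing in.

```bash
python3 -c "
from bench import r
print(r.hand_in())"
```

```text
the job is handed in; nothing more can be done
None
```

I took the pile apart in the order asked and set each piece upright in its own holder: dowel, tin, carton, then sanding block. I used the plain plywood holder for the dowel, not the green or turquoise look-alikes. The job was handed in at about 44 s of the 136 s allowed, with the gripper open and clear at 0.25 m.

- **Placement:** The last pictures from both cameras show all four pieces upright in their recesses. Shape fits to those pictures put each within about 4 mm of its recess centre.
- **Glue bottle:** It is still standing where it was, judged by eye from the same pictures.
- **Forces:** The tool readings I saw at the end of each move stayed under 10 N; I did not see the peaks during moves.
- **Disagreements:** The two cameras differed by 2–4 mm on positions and about 0.06 rad on the carton's angle. The top-view fit of the sanding block was poor because the gripper covered part of it, so I relied on the side view. That view shows an even gap on the two sides facing the camera.

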